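# Put the loose batteries away in the snap-cover caddy

### The job

Put the loose batteries away in the battery caddy: squeeze the orange release tab inward, pivot the clear cover up out of its frame and lay it aside, and drop every battery, still upright, to the bottom of the hole that fits its thickness. Then hook the cover's back tongues into the frame again and close it so that it is fully down and the tab has snapped back out. Leave the other kitchen things where they are.

Things in the scene. Friction and masses are not known exactly. Their poses are not given: they have to be found in the camera images.
- caddy: battery caddy, a light grey plastic box, fixed; 70 mm along its x, 188 mm along its y, 66 mm high. Origin: centre of its underside; -x is its front (towards the robot). A dark plate with six holes in a row at x = 0, graded from thin (-y end) to thick (+y end), lies 52 mm up, sunk 14 mm below the top of the 6 mm thick rim, the cover's frame (58 x 176 mm inside)
- lip (a point): middle of the lower inner edge of the rear (+x) rim's lip, 11 mm above the hole plate. Below it the rim has two windows for the cover's tongues, each 24 mm wide, at caddy y = -55 and +55 mm, reaching down to the plate; the lip above them is 3 mm thick
- catch_window (a point): top edge, at the inner face, of the single window (28 mm wide, from the plate to 10.5 mm above it) in the middle of the front (-x) rim, which the catch of the cover's tab springs into
- hole1 (a point): centre of the mouth (level with the hole plate) of hole 1, 13.5 mm wide and 31 mm deep, at caddy y = -76.0 mm: fits the battery 10.5 mm thick, which then stands 13.5 mm proud of the plate (just below the top of the rim)
- hole2 (a point): centre of the mouth (level with the hole plate) of hole 2, 17.8 mm wide and 36.5 mm deep, at caddy y = -54.4 mm: fits either battery 14.8 mm thick, which then stands 13.5 mm proud of the plate (just below the top of the rim)
- hole3 (a point): centre of the mouth (level with the hole plate) of hole 3, 17.8 mm wide and 36.5 mm deep, at caddy y = -30.6 mm: fits either battery 14.8 mm thick, which then stands 13.5 mm proud of the plate (just below the top of the rim)
- hole4 (a point): centre of the mouth (level with the hole plate) of hole 4, 21.5 mm wide and 21.5 mm deep, at caddy y = -4.9 mm: fits the battery 18.5 mm thick, which then stands 13.5 mm proud of the plate (just below the top of the rim)
- hole5 (a point): centre of the mouth (level with the hole plate) of hole 5, 29 mm wide and 36.5 mm deep, at caddy y = 26.3 mm: fits the battery 26 mm thick, which then stands 13.5 mm proud of the plate (just below the top of the rim)
- hole6 (a point): centre of the mouth (level with the hole plate) of hole 6, 36 mm wide and 48 mm deep, at caddy y = 64.8 mm: fits the battery 33 mm thick, which then stands 13.5 mm proud of the plate (just below the top of the rim)
- cell_aaa: black battery with a gold upper third, AAA size, 10.5 mm in diameter, 44.5 mm tall, standing on the worktop (may be absent). Origin at the centre of its foot, z up along it
- cell_aa_red: red and silver-white battery, AA size, 14.8 mm in diameter, 50 mm tall, standing on the worktop (may be absent). Origin at the centre of its foot, z up along it
- cell_aa_green: green and yellow battery, AA size, 14.8 mm in diameter, 50 mm tall, standing on the worktop (may be absent). Origin at the centre of its foot, z up along it
- cell_short: short white battery with a blue upper third, 18350 size, 18.5 mm in diameter, 35 mm tall, standing on the worktop (may be absent). Origin at the centre of its foot, z up along it
- cell_c: dark green battery with a light grey upper third, C size, 26 mm in diameter, 50 mm tall, standing on the worktop (may be absent). Origin at the centre of its foot, z up along it
- cell_d: blue battery with a yellow-gold upper third, D size, 33 mm in diameter, 61.5 mm tall, standing on the worktop (may be absent). Origin at the centre of its foot, z up along it
- seat (a point): centre of the hole plate's upper face: the cover's origin is here when it is home
- cover: clear plastic hood, about 70 g, 54 mm along its x, 172 mm along its y, 34 mm high, walls 2.5 mm, open below. Origin: centre of its underside; axes as the caddy's when home. Home, it rests on the hole plate, 2 mm of play all round, 20 mm of it above the rim. Held across its 54 mm width, one finger on the tab and one on the rear face, the tab is pressed by the grip itself
- cover_tab (a joint): travel of the orange release tab in the cover's front: 0 = out (latched), 0.008 m = fully in (towards +x, flush with the cover's front); its catch is free of the rim from about 0.006. Sprung, 2.2 N at 0 to 6.6 N fully in; comes out by itself when let go. A ramp under the catch lets it snap in if the cover is pushed down
- tab_pad (a point): centre of the outer face of the tab's press pad (34 mm wide, 16 mm high, 15.5 to 31.5 mm above the cover's underside; 8 mm proud of the cover's front when out, so the width over tab and rear face is then 62 mm)
- tongues (a point): middle between the tips of the cover's two rear tongues (y = -55 and +55 mm, 18 mm wide, 3 mm thick, 4 to 7 mm above its underside, 8 mm out from its rear face), 35 mm behind its origin. They sit under the rear lip: tab pressed, raise the front edge 15 to 20 degrees about the rear lower edge, then draw it 10 mm forward (-x) and up; the reverse puts it back
- timer: red and white kitchen timer, 61 mm wide, 56 mm high, behind the work; leave alone. Origin at the centre of its underside
- red_tin: red food tin, 57 mm wide, 72 mm high, standing at the far left; leave alone. Origin at the centre of its underside
- garlic: garlic bulb, 60 mm, beside the red tin; leave alone. Origin at its underside
Not all that is in view belongs to the job. Leave any red look-alike of the cell_c alone.

How it is judged:
By the outcome, as a careful person would: the job done as asked, in the order asked, and still so for the second after the job is handed in, with the robot touching nothing.
Of cell_aaa, cell_aa_red, cell_aa_green, cell_short, cell_c, cell_d only 4 to 6 are there at a start; the rules pass over those that are not, and their reading is None.
At some moment in a run one of cover may be knocked a few centimetres aside while the robot is not near it.
It also fails if it takes over 210 s, if anything falls off the work surface, if the arm or the gripper's body presses on something with over 40 N, if the wrist force passes 120 N, or if a joint passes its speed limit or range.

### The arm

A 6-joint arm with a two-finger parallel gripper is mounted at the origin on a cart in front of the work surface, level with it; the furniture and walls round the work are solid. World frame = base frame: x ahead of the robot, y to its left, z up, the work surface at z = 0. Lengths are in m, angles in degrees, forces in N, time in s.
With the tool pointing down it reaches from about 0.35 to 0.875 m from the base axis. Payload 4.2 kg.
Tool frame: the origin (TCP) lies on the front face of the gripper's body, between the roots of the fingers; the fingertips stand 70 mm ahead of it and the grasp point (between the pads) lies 51 mm ahead of it (r.nose_length is the distance from the TCP to the fingertips, in m); z points along the fingers, y is the direction in which the jaws open and shut (so a half turn about z gives the same grasp; the last joint's range is limited). The gripper opens to 87 mm and grips with 3 to 60 N. Pads are 19 mm wide; open, the fingers measure 117 mm over their backs; the gripper's body (75 mm by 190 mm) begins 51 mm behind the grasp point.
Start: joints at [14.817, 22.042, 0.453, 0, -68.411, -14.817], TCP at [0.625, 0, 0.292] pointing down, gripper open.
Joint ranges: [-179.83, 179.83], [-69.29, 118.12], [-61.27, 80.66], [-181.25, 117.63], [-171.15, -9.14], [-177.46, 177.46]. Speed limits (degrees/s): [159.86, 159.86, 180, 180, 180, 180].

### API

Orientations are given as a 3x3 rotation matrix whose columns are the frame's x, y, z axes.
In Python, from station import telemetry, capture, order, r gives the robot as it stands.
- The arm moves only by the tool drive_tool, never from a script. Its argument "series" is a list of rows, each a list of 4 numbers: the shift along the tool's x, y, z as a fraction of full scale, then the turn about the tool's z as a fraction of full scale. In form: [[dx, dy, dz, turn], ...]. A call has 1 to 10 rows; each row is the pose to reach, as a shift and turn from the pose commanded when the call began, along the tool's axes at that moment; what a row does not reach only later rows make up. Full scale, the value 1, is 0.12 m for a shift and 2 rad for a turn. A row lasts 1/8 s, in which the tool goes at most 62.5 mm and 10.7 degrees, less where a joint would pass 70% of its speed; a pose out of reach is approached as far as the arm can. A call with a number of a shift or a turn outside -1 to 1 is refused whole. A call with a gripper value outside its range is refused whole. "fingers" is the finger opening in mm, from 0 to 87, set as the call begins (left out, the last holds). The fingers move at their own pace and stop on an object; the grip force is fixed at half the most. Time passes only in rows, so rows that repeat a pose let the fingers close. It gives the time, the measured TCP pose, the force and the opening at its end, in the units of the state.
- telemetry.sense(): the state, without advancing time (a new reading comes with each control period).
- capture(name): name is "scene" or "side" or "wrist"; returns a dict with "color" (480x640x3 uint8, blue, green, red), "fx", "fy", "cx", "cy" (pixels), "eye" and "attitude" of the camera in the world; the wrist camera has in their place "mount" (4x4, takes a point from camera to tool coordinates, whose origin is the TCP and whose axes are the flange's). Camera axes: x right, y up, looking along -z (the intrinsics and any distortion apply to the point x, -y, -z); pixel columns grow to the right and rows downward; lengths in m; the calibration is good to about 2 mm. A picture is of the moment at which its call begins: read the wrist's pose just before it. There is no depth.
- order.finish_job(): hands the job in, once; it reports no verdict.
The state is a dict: "time_s": time; "joints": joint angles; "joint_velocities": joint speeds; "effort": joint torques, N m; "tcp_pos": TCP position; "ee_rot": TCP orientation; "wrist_force": force on the tool from outside, world axes, zero at the start; "moment": the same for the moment, N m; "gripper_width": opening from 0.0 (shut) to 1.0 (fully open).
Only numpy, scipy, OpenCV 4.12 (cv2) and the standard library are available. Lean on these libraries where they do the work, as an engineer would, in place of code of your own. Each camera call takes 0.05 s, during which the arm holds its last target. There are 200 camera calls.

## Working session

There is one attempt and no reset: what is moved stays moved. The work goes in short steps, Python scripts to look and compute and a tool call to move; the robot and the scene stay as the last step left them, time stands still between calls to the robot, and variables do not carry over. Pictures are saved under pics/ and viewed, about 12 in all and at most 16, crops included, and the job is handed in when it is done.

Besides the shell and the picture viewer there is one more tool, called after "Emit:" by a JSON object that holds its "name" and its "arguments". drive_tool: Moves the arm, as the interface text tells. Shift numbers are shares of 0.12 m and turn numbers shares of 2 rad, none past 1 either way. Its arguments: {"type":"object","properties":{"series":{"type":"array","items":{"type":"array","items":{"type":"number","minimum":-1,"maximum":1}}},"fingers":{"type":"number"}},"required":["series"]}

```bash
ls; mkdir -p pics; python3 - <<'E'
from station import telemetry, capture, order, r
import cv2,numpy as np
s=telemetry.sense();print(s)
for n in("scene","side","wrist"):
    c=capture(n);cv2.imwrite(f"pics/{n}0.png",c["color"]);print(n,{k:v for k,v in c.items() if k!="color"})
E
```

```text
pics
{'time_s': 0.0, 'joints': array([ 1.48170203e+01,  2.20909390e+01,  3.78907164e-01, -3.03579604e-02,
       -6.84109763e+01, -1.48174263e+01]), 'joint_velocities': array([ 0.02152415, -0.07866361, -0.06175828,  0.02060373, -0.00808008,
        0.05292202]), 'effort': array([ 5.69075401e-04, -3.90661991e+01,  1.87403029e+01,  4.22001421e+00,
        1.09914420e-02, -1.81494070e-04]), 'tcp_pos': array([6.24541060e-01, 3.35128131e-05, 2.91148062e-01]), 'ee_rot': array([[-2.02488946e-04, -9.99997556e-01, -2.20145243e-03],
       [-9.99999977e-01,  2.02649540e-04, -7.27262371e-05],
       [ 7.31721827e-05,  2.20143766e-03, -9.99997574e-01]]), 'wrist_force': array([-0.53917812,  0.73026159,  0.15821612]), 'moment': array([-0.00394982,  0.00366812, -0.01314442]), 'gripper_width': 1.0031295759034227}
scene {'fx': 448.82651201570417, 'fy': 448.82651201570417, 'cx': 320.9289259467522, 'cy': 238.6508300042571, 'eye': array([-0.20915325, -0.38860018,  0.84436781]), 'attitude': array([[ 0.53029597,  0.55656472, -0.63954819],
       [-0.84780989,  0.3500264 , -0.39837157],
       [ 0.00213919,  0.75347012,  0.65747867]])}
side {'fx': 454.3273145454278, 'fy': 454.3273145454278, 'cx': 319.62684524187864, 'cy': 243.53379502333735, 'eye': array([-0.71610415,  0.15808991,  0.65303886]), 'attitude': array([[-0.08064143,  0.40244391, -0.91188588],
       [-0.99642855, -0.05553433,  0.0636088 ],
       [-0.025042  ,  0.91375863,  0.40548497]])}
wrist {'fx': 422.5033164920494, 'fy': 422.5033164920494, 'cx': 316.56754928729754, 'cy': 233.00405862370357, 'mount': array([[-4.27709373e-04,  9.61740367e-01,  2.73962195e-01,
         7.50199555e-02],
       [ 9.99999811e-01,  5.32613866e-04, -3.08535134e-04,
        -1.01651812e-03],
       [-4.42646757e-04,  2.73962011e-01, -9.61740412e-01,
        -9.33878183e-02],
       [ 0.00000000e+00,  0.00000000e+00,  0.00000000e+00,
         1.00000000e+00]])}
```

View pics/scene0.png

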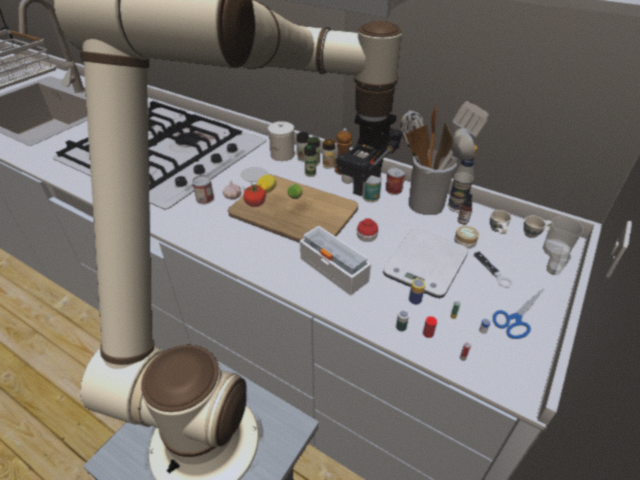

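View pics/wrist0.png

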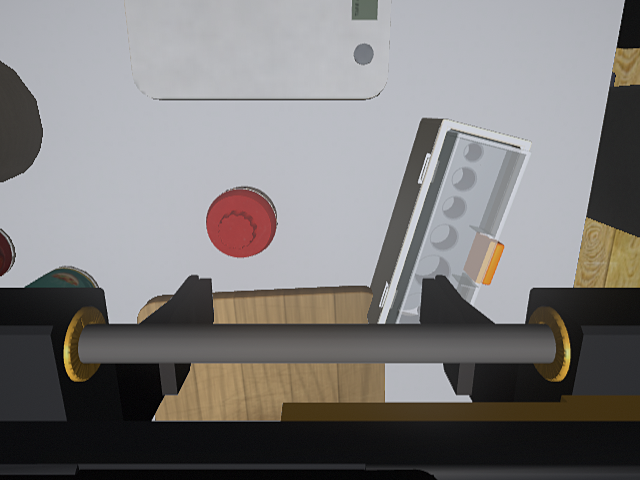

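```bash
cat > h.py <<'E'
from station import telemetry, capture, order, r
import cv2,numpy as np
def cam(n,save=None):
    s=telemetry.sense(); c=capture(n)
    if n=="wrist":
        R=s["ee_rot"]@c["mount"][:3,:3]; p=s["tcp_pos"]+s["ee_rot"]@c["mount"][:3,3]
    else: R=c["attitude"]; p=c["eye"]
    c["R"]=np.array(R);c["p"]=np.array(p)
    if save: cv2.imwrite(f"pics/{save}.png",c["color"])
    return c
def ray(c,u,v,z):
    d=c["R"]@np.array([(u-c["cx"])/c["fx"],-(v-c["cy"])/c["fy"],-1]); 
    return c["p"]+d*(z-c["p"][2])/d[2]
def proj(c,P):
    q=c["R"].T@(np.array(P)-c["p"]); return c["cx"]+c["fx"]*q[0]/-q[2], c["cy"]-c["fy"]*q[1]/-q[2]
def st():
    s=telemetry.sense();print("t",round(s["time_s"],2),"tcp",s["tcp_pos"].round(4),"yaw_y",np.degrees(np.arctan2(s["ee_rot"][1,1],s["ee_rot"][0,1])).round(2),"F",s["wrist_force"].round(1),"w",round(s["gripper_width"]*87,1))
    return s
E
python3 - <<'E'
from h import *
np.set_printoptions(precision=4,suppress=True)
c=cam("wrist")
for u,v in[(442,120),(531,141)]: print(ray(c,u,v,.066))
c=cam("scene")
for n,u,v in[("D",417,302),("C",403,329),("lookalike",430,335),("green",456,317),("short",485,331),("red",465,358)]: print(n,ray(c,u,v,0))
for u,v in[(312,229),(302,250),(354,287),(369,264)]: print("caddy",ray(c,u,v,.066))
im=cv2.resize(c["color"][215:375,290:530],None,fx=3,fy=3,interpolation=cv2.INTER_CUBIC);cv2.imwrite("pics/crop1.png",im)
E
```

```text
[ 0.5337 -0.0698  0.066 ]
[ 0.4666 -0.0547  0.066 ]
D [ 0.5369 -0.2033 -0.    ]
C [ 0.4428 -0.2081  0.    ]
lookalike [ 0.4601 -0.2677 -0.    ]
green [ 0.5427 -0.3006  0.    ]
short [ 0.5386 -0.3715  0.    ]
red [ 0.4428 -0.3559  0.    ]
caddy [0.5688 0.1245 0.066 ]
caddy [0.4846 0.1006 0.066 ]
caddy [ 0.4429 -0.0743  0.066 ]
caddy [ 0.5304 -0.0685  0.066 ]
```

View pics/crop1.png

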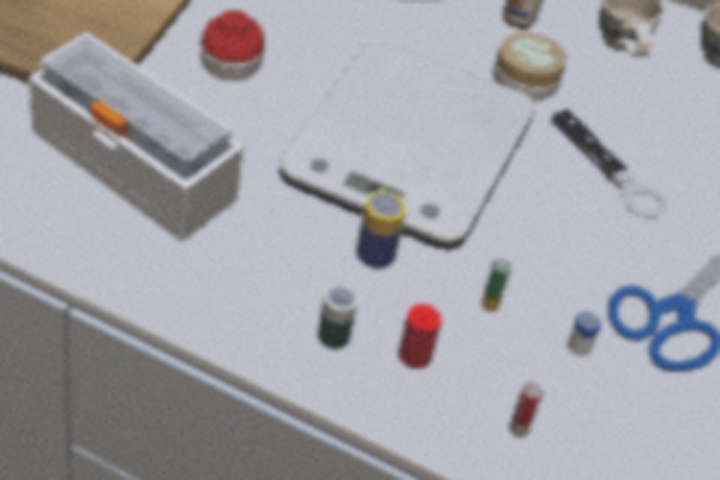

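Emit:
{"name": "drive_tool", "arguments": {"series": [[-0.4, 0.35, 0, 0.055], [-0.8, 0.75, 0, 0.11], [-0.8, 0.75, 0, 0.11], [-0.8, 0.75, 0, 0.11]], "fingers": 87}}

```text
time_s: 0.75
tcp_pos: [0.535, 0.0964, 0.2927]
ee_rot: [[-0.217, -0.976, 0.001], [-0.976, 0.217, 0.0], [-0.0, -0.001, -1.0]]
wrist_force: [1.4, -0.2, 0.3]
gripper_width: 1.002
```

```bash
python3 - <<'E'
from h import *
np.set_printoptions(precision=4,suppress=True)
st();c=cam("wrist","wrist1")
c=cam("scene")
for u,v in[(240,230),(260,250),(240,280),(200,240),(300,280),(310,242)]: print(u,v,ray(c,u,v,0))
E
```

```text
t 0.75 tcp [0.535  0.0964 0.2927] yaw_y 167.49 F [ 1.4 -0.2  0.3] w 87.2
240 230 [0.5188 0.3437 0.    ]
260 250 [0.4813 0.2409 0.    ]
240 280 [ 0.3628  0.214  -0.    ]
200 240 [0.4238 0.4116 0.    ]
300 280 [0.4454 0.0826 0.    ]
310 242 [0.5834 0.1416 0.    ]
```

View pics/wrist1.png

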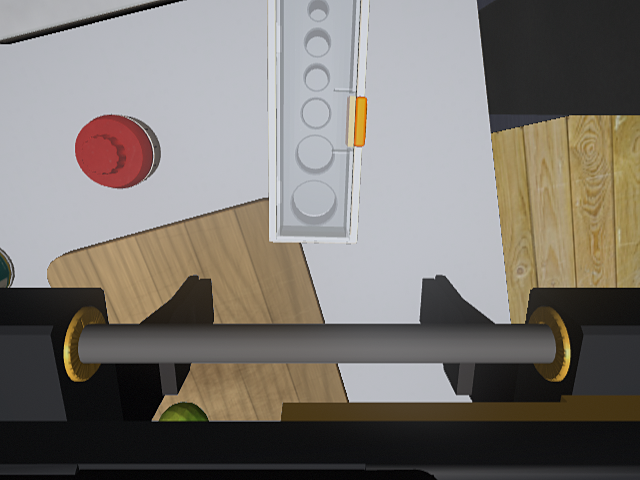

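```bash
cat > fit.py <<'E'
from h import *
def rigid(A,B):
    A=np.array(A,float);B=np.array(B,float);a=A-A.mean(0);b=B-B.mean(0)
    th=np.arctan2((a[:,0]*b[:,1]-a[:,1]*b[:,0]).sum(),(a*b).sum());R=np.array([[np.cos(th),-np.sin(th)],[np.sin(th),np.cos(th)]])
    t=B.mean(0)-R@A.mean(0);return th,t,np.linalg.norm(A@R.T+t-B,axis=1)
E
python3 - <<'E'
from fit import *
np.set_printoptions(precision=4,suppress=True)
c=cam("wrist")
ys=[.0648,.0263,-.0049,-.0306,-.0544,-.076]
px=[(315,201),(316,152),(316,112),(317,77),(317,43),(318,10)]
B=[ray(c,u,v,.052)[:2] for u,v in px]
th,t,e=rigid([(0,y) for y in ys],B);print(np.degrees(th),t,e)
# rim corner check
R=np.array([[np.cos(th),-np.sin(th)],[np.sin(th),np.cos(th)]])
for x,y in[(.035,.094),(-.035,.094)]:
    print(proj(c,[*(R@[x,y]+t),.066]))
cc=[(x,y) for x in(.0,) for y in (0,)]
print("tabproj",proj(c,[*(R@[-.035,0]+t),.052+.0235]))
E
```

```text
-13.52201255417972 [0.5215 0.0267] [0.0011 0.0014 0.0003 0.0006 0.0011 0.001 ]
(np.float64(270.2056313683267), np.float64(241.48252233428616))
(np.float64(358.64047224049534), np.float64(242.75634393807235))
tabproj (np.float64(365.53162278994563), np.float64(120.10819836654528))
```

Emit:
{"name": "drive_tool", "arguments": {"series": [[0.592, -0.016, 0, 0.009], [0.592, -0.016, 0, 0.009], [0.592, -0.016, 0.45, 0.009], [0.592, -0.016, 0.9, 0.009], [0.592, -0.016, 0.9, 0.009], [0.592, -0.016, 0.9, 0.009]]}}

```text
time_s: 1.65
tcp_pos: [0.5231, 0.0264, 0.1859]
ee_rot: [[-0.235, -0.972, 0.003], [-0.972, 0.235, -0.0], [-0.001, -0.003, -1.0]]
wrist_force: [-0.2, 0.1, 0.0]
gripper_width: 0.999
```

```bash
python3 - <<'E'
from h import *
st();c=cam("side","side1");cv2.imwrite("pics/side1c.png",cv2.resize(c["color"][150:400,200:520],None,fx=2.4,fy=2.4))
s=telemetry.sense();c=np.array([.5215,.0267]);d=c-s["tcp_pos"][:2];print(s["ee_rot"][:2,:2].T@d)
E
```

```text
t 1.65 tcp [0.5231 0.0264 0.1859] yaw_y 166.39 F [-0.2  0.1  0. ] w 86.9
[0.00031279 0.00172073]
```

View pics/side1c.png

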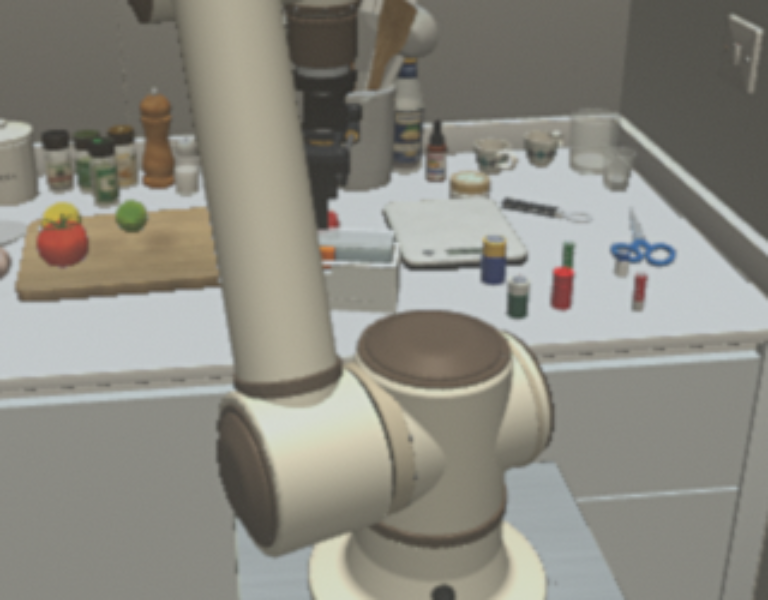

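Emit:
{"name": "drive_tool", "arguments": {"series": [[0, 0.012, 0.2, 0], [0, 0.012, 0.385, 0], [0, 0.012, 0.385, 0], [0, 0.012, 0.385, 0]]}}

```text
time_s: 2.2
tcp_pos: [0.5213, 0.027, 0.1401]
ee_rot: [[-0.235, -0.972, 0.004], [-0.972, 0.235, 0.001], [-0.002, -0.004, -1.0]]
wrist_force: [-0.1, -0.2, 0.4]
gripper_width: 0.999
```

Emit:
{"name": "drive_tool", "arguments": {"series": [[0, 0, 0, 0], [0, 0, 0, 0], [0, 0, 0, 0], [0, 0, 0, 0], [0, 0, 0, 0], [0, 0, 0, 0], [0, 0, 0, 0], [0, 0, 0, 0]], "fingers": 40}}

```text
time_s: 3.2
tcp_pos: [0.5203, 0.0267, 0.1383]
ee_rot: [[-0.236, -0.972, 0.001], [-0.972, 0.236, 0.0], [-0.0, -0.001, -1.0]]
wrist_force: [0.8, 0.1, 3.3]
gripper_width: 0.619
```

Emit:
{"name": "drive_tool", "arguments": {"series": [[0, 0, -0.02, 0], [0, 0, -0.04, 0], [0, 0, -0.06, 0], [0, 0, -0.06, 0]]}}

```text
time_s: 3.7
tcp_pos: [0.5194, 0.0264, 0.1424]
ee_rot: [[-0.237, -0.972, -0.002], [-0.972, 0.237, 0.0], [0.0, 0.002, -1.0]]
wrist_force: [6.8, -0.5, -17.3]
gripper_width: 0.617
```

Emit:
{"name": "drive_tool", "arguments": {"series": [[0, 0, -0.02, 0], [0, 0, -0.04, 0], [0, 0, -0.06, 0], [0, 0, -0.06, 0]]}}

```text
time_s: 4.2
tcp_pos: [0.5205, 0.0261, 0.1469]
ee_rot: [[-0.238, -0.971, -0.001], [-0.971, 0.238, 0.0], [0.0, 0.001, -1.0]]
wrist_force: [17.4, -4.9, -36.7]
gripper_width: 0.617
```

```bash
python3 - <<'E'
from h import *
s=st();print(s["moment"]);c=cam("wrist","wrist2")
c2=cam("scene");a=c["color"][0:400,120:520];b=cv2.resize(c2["color"][205:305,280:380],(400,400),interpolation=cv2.INTER_CUBIC)
cv2.imwrite("pics/w2.png",np.hstack([a,b]))
E
```

```text
t 4.2 tcp [0.5205 0.0261 0.1469] yaw_y 166.22 F [ 17.4  -4.9 -36.7] w 53.7
[-1.44903236 -4.42377554 -0.00936646]
```

View pics/w2.png

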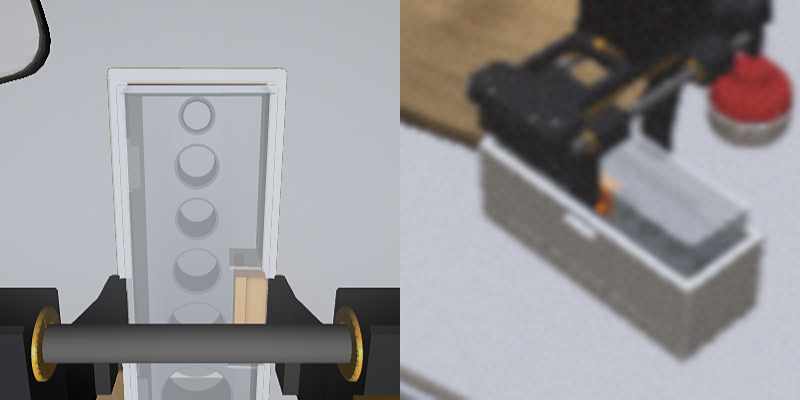

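Emit:
{"name": "drive_tool", "arguments": {"series": [[0, -0.02, 0, 0], [0, -0.03, -0.02, 0], [0, -0.03, -0.04, 0], [0, -0.03, -0.04, 0]]}}

```text
time_s: 4.8
tcp_pos: [0.522, 0.0255, 0.1504]
ee_rot: [[-0.239, -0.971, -0.006], [-0.971, 0.239, 0.001], [0.001, 0.006, -1.0]]
wrist_force: [12.8, -2.3, -36.4]
gripper_width: 0.617
```

```bash
python3 - <<'E'
from h import *
s=st();print(s["moment"])
E
```

```text
t 4.8 tcp [0.522  0.0255 0.1504] yaw_y 166.14 F [ 12.8  -2.3 -36.4] w 53.6
[-0.37818228 -3.45629031 -0.12847249]
```

Emit:
{"name": "drive_tool", "arguments": {"series": [[0, -0.01, -0.02, 0], [0, -0.02, -0.04, 0], [0, -0.02, -0.04, 0], [0, -0.02, -0.04, 0]]}}

```text
time_s: 5.3
tcp_pos: [0.5237, 0.0248, 0.1556]
ee_rot: [[-0.239, -0.971, -0.007], [-0.971, 0.239, 0.0], [0.002, 0.007, -1.0]]
wrist_force: [9.3, -1.4, -32.6]
gripper_width: 0.625
```

```bash
python3 - <<'E'
from h import *
s=st();print(s["moment"]);c=cam("wrist","wrist3")
c2=cam("scene");a=c["color"][0:400,120:520];b=cv2.resize(c2["color"][215:295,300:380],(400,400),interpolation=cv2.INTER_CUBIC)
cv2.imwrite("pics/w3.png",np.hstack([a,b]))
E
```

```text
t 5.3 tcp [0.5237 0.0248 0.1556] yaw_y 166.17 F [  9.3  -1.4 -32.6] w 54.4
[-0.39533712 -2.77883702  0.00918286]
```

View pics/w3.png

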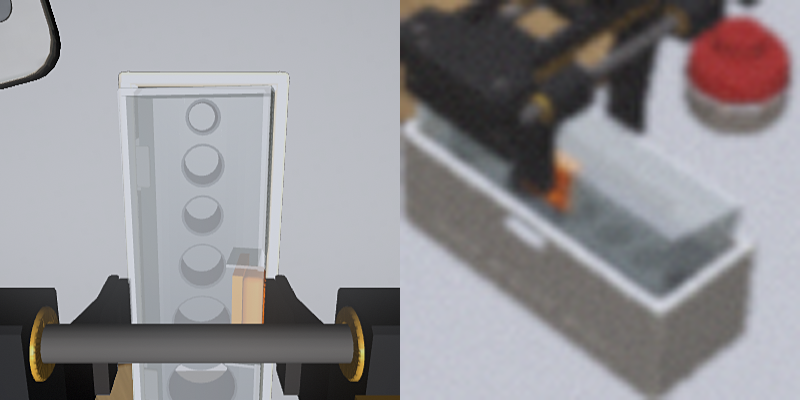

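Emit:
{"name": "drive_tool", "arguments": {"series": [[0, -0.01, -0.02, 0], [0, -0.02, -0.04, 0], [0, -0.02, -0.05, 0], [0, -0.02, -0.05, 0]]}}

```text
time_s: 5.9
tcp_pos: [0.527, 0.0242, 0.1685]
ee_rot: [[-0.236, -0.972, -0.003], [-0.972, 0.236, -0.001], [0.002, 0.003, -1.0]]
wrist_force: [-4.7, -0.0, 2.7]
gripper_width: 0.476
```

```bash
python3 - <<'E'
from h import *
s=st();print(s["moment"])
E
```

```text
t 5.9 tcp [0.527  0.0242 0.1685] yaw_y 166.38 F [-4.7 -0.   2.7] w 41.4
[0.03106026 1.42600774 0.04665129]
```

```bash
python3 - <<'E'
from h import *
c=cam("wrist","wrist4")
c2=cam("scene");a=c["color"][0:400,120:520];b=cv2.resize(c2["color"][215:295,300:380],(400,400),interpolation=cv2.INTER_CUBIC)
cv2.imwrite("pics/w4.png",np.hstack([a,b]));st()
E
```

```text
t 6.0 tcp [0.5282 0.0246 0.1694] yaw_y 166.39 F [-4.2 -1.2  2.4] w 41.0
```

View pics/w4.png

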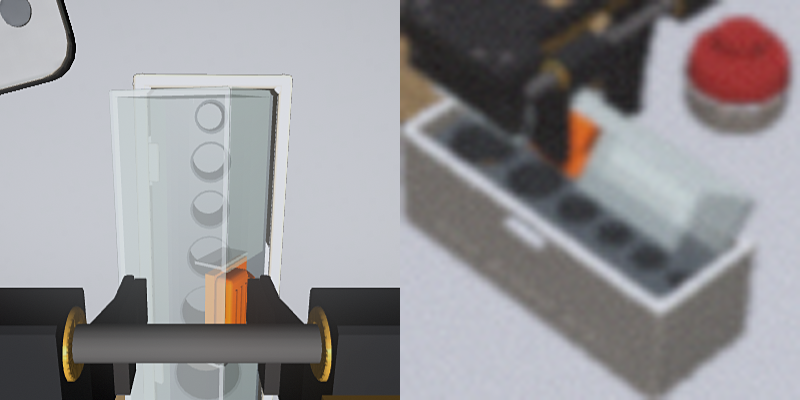

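Emit:
{"name": "drive_tool", "arguments": {"series": [[0, 0.03, -0.02, 0], [0, 0.06, -0.04, 0], [0, 0.09, -0.08, 0], [0, 0.1, -0.12, 0], [0, 0.1, -0.12, 0]]}}

```text
time_s: 6.62
tcp_pos: [0.517, 0.0277, 0.1832]
ee_rot: [[-0.235, -0.972, 0.002], [-0.972, 0.235, 0.001], [-0.001, -0.002, -1.0]]
wrist_force: [0.2, 0.2, 0.6]
gripper_width: 0.456
```

```bash
python3 - <<'E'
from h import *
s=st();print(s["moment"]);c=cam("wrist","wrist5")
c2=cam("scene");a=c["color"][0:400,120:520];b=cv2.resize(c2["color"][200:290,300:390],(400,400),interpolation=cv2.INTER_CUBIC)
cv2.imwrite("pics/w5.png",np.hstack([a,b]))
E
```

```text
t 6.62 tcp [0.517  0.0277 0.1832] yaw_y 166.38 F [0.2 0.2 0.6] w 39.7
[ 0.01518696  0.00233492 -0.04845458]
```

View pics/w5.png

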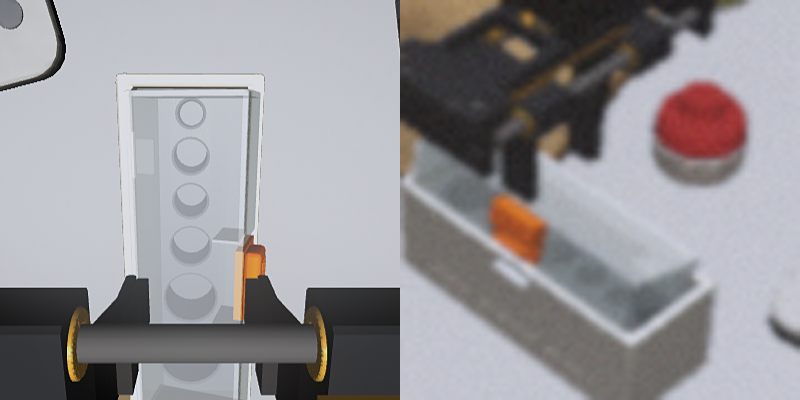

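Emit:
{"name": "drive_tool", "arguments": {"series": [[0, -0.02, 0, 0], [0, -0.02, 0, 0], [0, -0.02, 0, 0], [0, -0.02, 0, 0], [0, -0.02, 0.2, 0], [0, -0.02, 0.37, 0], [0, -0.02, 0.37, 0], [0, -0.02, 0.37, 0]], "fingers": 87}}

```text
time_s: 7.72
tcp_pos: [0.5193, 0.027, 0.1388]
ee_rot: [[-0.235, -0.972, 0.001], [-0.972, 0.235, 0.0], [-0.0, -0.001, -1.0]]
wrist_force: [0.1, 0.7, -0.5]
gripper_width: 0.999
```

Emit:
{"name": "drive_tool", "arguments": {"series": [[0, 0, 0, 0], [0, 0, 0, 0], [0, 0, 0, 0], [0, 0, 0, 0], [0, 0, 0, 0], [0, 0, 0, 0], [0, 0, 0, 0]], "fingers": 40}}

```text
time_s: 8.6
tcp_pos: [0.5188, 0.0269, 0.138]
ee_rot: [[-0.236, -0.972, -0.0], [-0.972, 0.236, -0.0], [0.0, 0.0, -1.0]]
wrist_force: [-0.3, -0.2, 0.2]
gripper_width: 0.639
```

```bash
python3 - <<'E'
from h import *
s=st();print(s["moment"]);c=cam("wrist","wrist6")
c2=cam("scene");a=c["color"][0:400,120:520];b=cv2.resize(c2["color"][210:290,300:380],(400,400),interpolation=cv2.INTER_CUBIC)
cv2.imwrite("pics/w6.png",np.hstack([a,b]))
E
```

```text
t 8.6 tcp [0.5188 0.0269 0.138 ] yaw_y 166.37 F [-0.3 -0.2  0.2] w 55.6
[-0.03711297  0.08302747 -0.02641483]
```

View pics/w6.png

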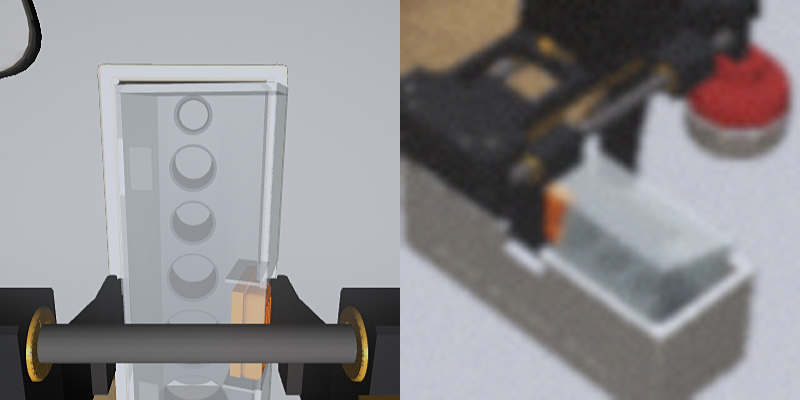

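Emit:
{"name": "drive_tool", "arguments": {"series": [[0, 0.02, -0.01, 0], [0, 0.04, -0.015, 0], [0, 0.06, -0.02, 0], [0, 0.07, -0.03, 0], [0, 0.07, -0.03, 0]]}}

```text
time_s: 9.32
tcp_pos: [0.5106, 0.029, 0.1418]
ee_rot: [[-0.236, -0.972, 0.0], [-0.972, 0.236, 0.0], [-0.0, -0.0, -1.0]]
wrist_force: [-0.0, 0.2, -1.1]
gripper_width: 0.638
```

Emit:
{"name": "drive_tool", "arguments": {"series": [[0, 0, -0.03, 0], [0, 0, -0.06, 0], [0, 0.01, -0.09, 0], [0, 0.01, -0.09, 0]]}}

```text
time_s: 9.82
tcp_pos: [0.5096, 0.0292, 0.1529]
ee_rot: [[-0.236, -0.972, 0.001], [-0.972, 0.236, 0.0], [-0.0, -0.001, -1.0]]
wrist_force: [-0.1, 0.4, -0.6]
gripper_width: 0.636
```

Emit:
{"name": "drive_tool", "arguments": {"series": [[0, 0, -0.25, 0], [0, 0, -0.55, 0], [-0.35, 0.25, -0.55, 0], [-0.7, 0.48, -0.55, 0], [-0.75, 0.48, -0.55, 0], [-0.75, 0.48, -0.55, 0]]}}

```text
time_s: 10.58
tcp_pos: [0.4747, 0.1305, 0.2184]
ee_rot: [[-0.235, -0.972, -0.0], [-0.972, 0.235, -0.0], [0.0, 0.0, -1.0]]
wrist_force: [1.4, 0.3, -1.1]
gripper_width: 0.638
```

Emit:
{"name": "drive_tool", "arguments": {"series": [[-0.4, 0.25, 0, 0], [-0.73, 0.48, 0, 0], [-0.73, 0.48, 0.2, 0], [-0.73, 0.48, 0.5, 0], [-0.73, 0.48, 0.9, 0], [-0.73, 0.48, 0.9, 0]]}}

```text
time_s: 11.32
tcp_pos: [0.4381, 0.2263, 0.1074]
ee_rot: [[-0.238, -0.971, -0.007], [-0.971, 0.238, -0.007], [0.008, 0.005, -1.0]]
wrist_force: [-0.1, 0.2, 0.0]
gripper_width: 0.636
```

Emit:
{"name": "drive_tool", "arguments": {"series": [[0, 0, 0.05, 0], [0, 0, 0.1, 0], [0, 0, 0.15, 0], [0, 0, 0.18, 0], [0, 0, 0.18, 0]]}}

```text
time_s: 11.95
tcp_pos: [0.4393, 0.2289, 0.0888]
ee_rot: [[-0.236, -0.972, -0.0], [-0.972, 0.236, -0.0], [0.0, 0.0, -1.0]]
wrist_force: [-1.0, 0.5, -0.3]
gripper_width: 0.644
```

Emit:
{"name": "drive_tool", "arguments": {"series": [[0, 0, 0, 0], [0, 0, 0, 0], [0, 0, 0, 0], [0, 0, 0, 0], [0, 0, -0.4, 0], [0, 0, -0.9, 0]], "fingers": 87}}

```text
time_s: 12.7
tcp_pos: [0.4389, 0.2284, 0.197]
ee_rot: [[-0.236, -0.972, -0.003], [-0.972, 0.236, -0.003], [0.003, 0.002, -1.0]]
wrist_force: [0.8, -0.1, -1.1]
gripper_width: 0.996
```

Emit:
{"name": "drive_tool", "arguments": {"series": [[0.4, -0.4, -0.4, 0], [0.88, -0.8, -0.78, 0], [0.88, -0.96, -0.78, 0], [0.88, -0.96, -0.78, 0], [0.88, -0.96, -0.78, 0], [0.88, -0.96, -0.78, 0]]}}

```text
time_s: 13.45
tcp_pos: [0.5255, 0.0998, 0.2895]
ee_rot: [[-0.234, -0.972, -0.002], [-0.972, 0.234, -0.001], [0.001, 0.002, -1.0]]
wrist_force: [-0.2, 0.6, -0.2]
gripper_width: 1.0
```

```bash
cat > cal.py <<'E'
from fit import *
import pickle
np.set_printoptions(precision=4,suppress=True)
def holes(c,t,th):
    g=cv2.medianBlur(cv2.cvtColor(c["color"],cv2.COLOR_BGR2GRAY),3)
    R=np.array([[np.cos(th),-np.sin(th)],[np.sin(th),np.cos(th)]])
    A=[];B=[]
    for y,w in zip([.0648,.0263,-.0049,-.0306,-.0544,-.076],[36,29,21.5,17.8,17.8,13.5]):
        P=[*(R@[0,y]+t),.052];u,v=proj(c,P);rad=w/2000*c["fx"]/(c["p"][2]-.052)
        k=int(rad*1.7)+3;x0,y0=int(u)-k,int(v)-k
        if y0<0: continue
        sub=cv2.resize(g[y0:y0+2*k,x0:x0+2*k],None,fx=4,fy=4,interpolation=cv2.INTER_CUBIC)
        h=cv2.HoughCircles(sub,cv2.HOUGH_GRADIENT,1.5,400,param1=80,param2=15,minRadius=int(rad*4*.9),maxRadius=int(rad*4*1.12))
        if h is None: print("no",y);continue
        hx,hy,hr=h[0,0]/4; q=(x0+hx-.4,y0+hy-.4); b=ray(c,*q,.052)[:2]
        print(y,"pred",np.round((u,v),1),"found",np.round(q,1),round(hr/rad,2));A.append((0,y));B.append(b)
    th,t,e=rigid(A,B);print(np.degrees(th),t,e);return th,t
E
python3 - <<'E'
from cal import *
st();c=cam("wrist","wrist7");th,t=holes(c,np.array([.5215,.0267]),np.radians(-13.52))
holes(c,t,th)
E
```

```text
t 13.45 tcp [0.5255 0.0998 0.2895] yaw_y 166.44 F [-0.2  0.6 -0.2] w 87.0
0.0648 pred [300.6 201.2] found [300.2 203. ] 1.03
0.0263 pred [300.  152.3] found [299.5 153.8] 1.1
-0.0049 pred [299.5 110.2] found [300.5 112.3] 0.97
-0.0306 pred [299.1  73.8] found [301.5  78.5] 1.05
-0.0544 pred [298.7  38.6] found [300.2  45. ] 0.94
-14.492084501762934 [0.5215 0.0291] [0.0009 0.0013 0.0008 0.0012 0.002 ]
0.0648 pred [299.9 204.1] found [301.  202.7] 0.99
0.0263 pred [300.2 155.3] found [299.5 153.8] 1.1
-0.0049 pred [300.4 113.4] found [300.4 112.3] 0.97
-0.0306 pred [300.6  77.2] found [299.5  75.4] 1.08
-0.0544 pred [300.8  42.2] found [299.2  41.2] 1.08
-13.634577847158353 [0.5216 0.028 ] [0.0003 0.0006 0.0004 0.0002 0.0004]
```

View pics/wrist7.png

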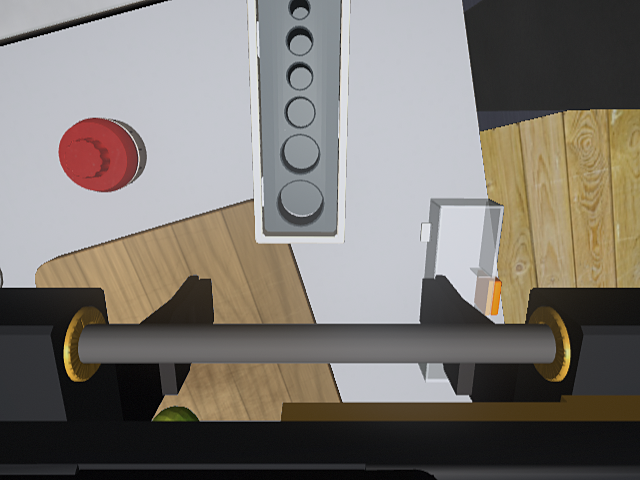

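Emit:
{"name": "drive_tool", "arguments": {"series": [[0.45, -0.07, 0, 0], [0.9, -0.14, 0, 0], [1.0, -0.14, 0, 0]]}}

```text
time_s: 13.88
tcp_pos: [0.5135, -0.0228, 0.2901]
ee_rot: [[-0.237, -0.972, -0.001], [-0.972, 0.237, -0.0], [0.001, 0.001, -1.0]]
wrist_force: [-0.4, 1.3, 1.2]
gripper_width: 0.997
```

Emit:
{"name": "drive_tool", "arguments": {"series": [[0.45, -0.07, 0, 0], [0.9, -0.14, 0, 0], [1.0, -0.14, 0, 0]]}}

```text
time_s: 14.25
tcp_pos: [0.5021, -0.1432, 0.29]
ee_rot: [[-0.237, -0.971, -0.001], [-0.971, 0.237, -0.0], [0.0, 0.001, -1.0]]
wrist_force: [0.1, 0.4, -0.4]
gripper_width: 1.0
```

Emit:
{"name": "drive_tool", "arguments": {"series": [[0.3, -0.06, 0, 0], [0.56, -0.12, 0, 0], [0.56, -0.12, 0, 0], [0.56, -0.12, 0, 0], [0.56, -0.12, 0, 0]]}}

```text
time_s: 14.88
tcp_pos: [0.5009, -0.2095, 0.2904]
ee_rot: [[-0.234, -0.972, 0.0], [-0.972, 0.234, 0.0], [-0.0, 0.0, -1.0]]
wrist_force: [0.8, 0.2, 1.3]
gripper_width: 0.998
```

```bash
python3 - <<'E'
from h import *
st();c=cam("wrist","wrist8")
import pickle;pickle.dump(c,open("c8.pkl","wb"))
for n,P in dict(D=(.5369,-.2033,.0615),C=(.4428,-.2081,.05),green=(.5427,-.3006,.05),short=(.5386,-.3715,.035),red=(.4428,-.3559,.05)).items(): print(n,np.round(proj(c,P)))
E
```

```text
t 14.88 tcp [ 0.5009 -0.2095  0.2904] yaw_y 166.47 F [0.8 0.2 1.3] w 86.8
D [275. 230.]
C [389. 194.]
green [236. 107.]
short [218.  10.]
red [349.  -7.]
```

View pics/wrist8.png

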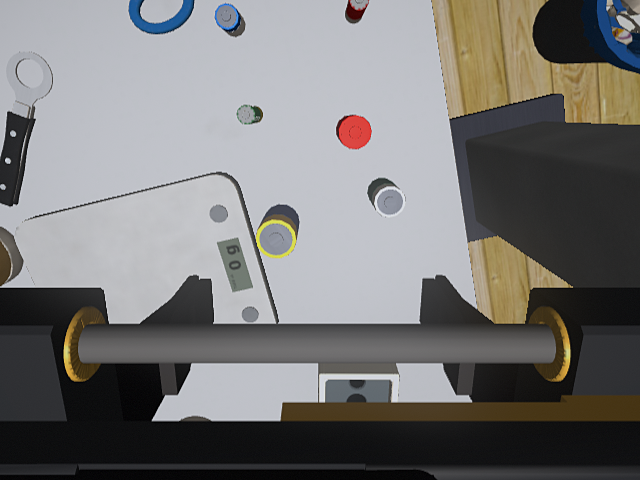

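```bash
cat > cells.py <<'E'
from cal import *
T=np.array([.5215,.0277]);TH=np.radians(-13.6)
HT=dict(D=.0615,C=.05,green=.05,short=.035,red=.05);DI=dict(D=33,C=26,green=14.8,short=18.5,red=14.8)
HY=dict(D=.0648,C=.0263,short=-.0049,red=-.0306,green=-.0544)
def top(c,n,px):
    z=HT[n];u,v=px;g=cv2.medianBlur(cv2.cvtColor(c["color"],cv2.COLOR_BGR2GRAY),3)
    rad=DI[n]/2000*c["fx"]/(c["p"][2]-z)*1.02;k=int(rad*1.6)+3;x0,y0=max(0,int(u)-k),max(0,int(v)-k)
    sub=cv2.resize(g[y0:y0+2*k,x0:x0+2*k],None,fx=4,fy=4,interpolation=cv2.INTER_CUBIC)
    h=cv2.HoughCircles(sub,cv2.HOUGH_GRADIENT,1.5,800,param1=80,param2=12,minRadius=int(rad*4*.9),maxRadius=int(rad*4*1.1))
    q=np.array(px,float) if h is None else np.array([x0,y0])+h[0,0,:2]/4-.4
    print(n,"hint",px,"found",q.round(1),"hint xyz",ray(c,*px,z),"xyz",ray(c,*q,z));return ray(c,*q,z)
def go(P):
    s=st();d=np.array(P)-s["tcp_pos"];print("move units (tool)",(s["ee_rot"].T@d/.12).round(3))
def hole(n):
    return T+np.array([[np.cos(TH),-np.sin(TH)],[np.sin(TH),np.cos(TH)]])@[0,HY[n]]
E
python3 - <<'E'
from cells import *
c=pickle.load(open("c8.pkl","rb"))
for n,p in dict(D=(277,239),C=(389,202),green=(246,114),short=(228,15),red=(357,5)).items(): top(c,n,p)
for n in HY: print(n,hole(n))
print("lookalike",ray(c,354,132,.05))
E
```

```text
D hint (277, 239) found [275.2 239.4] hint xyz [ 0.5375 -0.1957  0.0615] xyz [ 0.539  -0.1957  0.0615]
C hint (389, 202) found [381.9 192.7] hint xyz [ 0.4437 -0.2015  0.05  ] xyz [ 0.4478 -0.2103  0.05  ]
green hint (246, 114) found [245.  114.5] hint xyz [ 0.5366 -0.294   0.05  ] xyz [ 0.5374 -0.2938  0.05  ]
short hint (228, 15) found [226.3  15.2] hint xyz [ 0.5322 -0.3662  0.035 ] xyz [ 0.5334 -0.3664  0.035 ]
red hint (357, 5) found [353.4  13.7] hint xyz [ 0.4389 -0.3473  0.05  ] xyz [ 0.4426 -0.3424  0.05  ]
D [0.5367 0.0907]
C [0.5277 0.0533]
short [0.5203 0.0229]
red [ 0.5143 -0.002 ]
green [ 0.5087 -0.0252]
lookalike [ 0.4596 -0.2617  0.05  ]
```

Emit:
{"name": "drive_tool", "arguments": {"series": [[-0.18, -0.27, 0.1, 0], [-0.184, -0.274, 0.5, 0], [-0.184, -0.274, 0.9, 0], [-0.184, -0.274, 0.9, 0], [-0.184, -0.274, 0.9, 0]]}}

```text
time_s: 15.55
tcp_pos: [0.5391, -0.197, 0.1844]
ee_rot: [[-0.234, -0.972, 0.003], [-0.972, 0.234, -0.001], [0.0, -0.003, -1.0]]
wrist_force: [0.5, -0.2, 1.8]
gripper_width: 0.999
```

```bash
python3 - <<'E'
from cells import *
go([.5382,-.1957,.1145])
E
```

```text
t 15.55 tcp [ 0.5391 -0.197   0.1844] yaw_y 166.44 F [ 0.5 -0.2  1.8] w 86.9
move units (tool) [-0.009  0.012  0.582]
```

Emit:
{"name": "drive_tool", "arguments": {"series": [[-0.004, 0.004, 0.3, 0], [-0.004, 0.004, 0.58, 0], [-0.004, 0.004, 0.58, 0], [-0.004, 0.004, 0.58, 0]]}}

```text
time_s: 16.05
tcp_pos: [0.5392, -0.1967, 0.1155]
ee_rot: [[-0.235, -0.972, 0.005], [-0.972, 0.235, -0.001], [-0.0, -0.005, -1.0]]
wrist_force: [0.3, -0.5, 0.4]
gripper_width: 0.998
```

```bash
python3 - <<'E'
from cells import *
go([.5382,-.1957,.1145])
E
```

```text
t 16.05 tcp [ 0.5392 -0.1967  0.1155] yaw_y 166.41 F [ 0.3 -0.5  0.4] w 86.8
move units (tool) [-0.006  0.01   0.008]
```

Emit:
{"name": "drive_tool", "arguments": {"series": [[0, 0, 0, 0], [0, 0, 0, 0], [0, 0, 0, 0], [0, 0, 0, 0], [0, 0, 0, 0], [0, 0, 0, 0], [0, 0, 0, 0]], "fingers": 25}}

```text
time_s: 16.92
tcp_pos: [0.5375, -0.1964, 0.1128]
ee_rot: [[-0.236, -0.972, -0.0], [-0.972, 0.236, -0.0], [0.0, 0.0, -1.0]]
wrist_force: [-0.0, -0.4, -1.1]
gripper_width: 0.37
```

Emit:
{"name": "drive_tool", "arguments": {"series": [[0, 0, -0.3, 0], [0, 0, -0.8, 0], [0, 0, -0.95, 0], [0, 0, -0.95, 0], [0, 0, -0.95, 0]]}}

```text
time_s: 17.55
tcp_pos: [0.5364, -0.1962, 0.2251]
ee_rot: [[-0.236, -0.972, -0.003], [-0.972, 0.236, 0.001], [-0.0, 0.003, -1.0]]
wrist_force: [-0.3, 0.3, -1.3]
gripper_width: 0.371
```

```bash
python3 - <<'E'
from cells import *
go([*hole("D"),.21])
E
```

```text
t 17.55 tcp [ 0.5364 -0.1962  0.2251] yaw_y 166.34 F [-0.3  0.3 -1.3] w 32.2
move units (tool) [-2.324  0.562  0.128]
```

Emit:
{"name": "drive_tool", "arguments": {"series": [[-0.45, 0.11, 0.05, 0], [-0.9, 0.22, 0.1, 0], [-1.0, 0.24, 0.1, 0]]}}

```text
time_s: 17.92
tcp_pos: [0.5366, -0.0707, 0.2125]
ee_rot: [[-0.233, -0.973, -0.005], [-0.973, 0.233, -0.0], [0.001, 0.005, -1.0]]
wrist_force: [-0.1, 0.1, -1.1]
gripper_width: 0.363
```

Emit:
{"name": "drive_tool", "arguments": {"series": [[-0.45, 0.11, 0, 0], [-0.9, 0.22, 0, 0], [-1.0, 0.24, 0, 0]]}}

```text
time_s: 18.3
tcp_pos: [0.5378, 0.0524, 0.2137]
ee_rot: [[-0.233, -0.973, -0.002], [-0.973, 0.233, -0.001], [0.001, 0.002, -1.0]]
wrist_force: [0.2, -0.0, -2.1]
gripper_width: 0.371
```

Emit:
{"name": "drive_tool", "arguments": {"series": [[-0.32, 0.08, 0, 0], [-0.32, 0.08, 0, 0], [-0.32, 0.08, 0, 0], [-0.32, 0.08, 0, 0]]}}

```text
time_s: 18.8
tcp_pos: [0.5376, 0.0887, 0.2144]
ee_rot: [[-0.237, -0.971, -0.001], [-0.971, 0.237, -0.001], [0.001, 0.001, -1.0]]
wrist_force: [-0.2, -0.2, -1.5]
gripper_width: 0.371
```

```bash
python3 - <<'E'
from cells import *
go([*hole("D"),.1375])
E
```

```text
t 18.8 tcp [0.5376 0.0887 0.2144] yaw_y 166.27 F [-0.2 -0.2 -1.5] w 32.2
move units (tool) [-0.014  0.011  0.641]
```

Emit:
{"name": "drive_tool", "arguments": {"series": [[-0.015, 0.01, 0.18, 0], [-0.015, 0.01, 0.34, 0], [-0.015, 0.01, 0.34, 0], [-0.015, 0.01, 0.34, 0]]}}

```text
time_s: 19.3
tcp_pos: [0.5376, 0.0916, 0.1748]
ee_rot: [[-0.236, -0.972, 0.001], [-0.972, 0.236, 0.0], [-0.0, -0.001, -1.0]]
wrist_force: [-0.2, -0.5, -1.4]
gripper_width: 0.368
```

```bash
python3 - <<'E'
from cells import *
go([*hole("D"),.1375])
E
```

```text
t 19.3 tcp [0.5376 0.0916 0.1748] yaw_y 166.34 F [-0.2 -0.5 -1.4] w 32.0
move units (tool) [0.009 0.005 0.311]
```

Emit:
{"name": "drive_tool", "arguments": {"series": [[0, 0, 0.06, 0], [0, 0, 0.12, 0], [0, 0, 0.12, 0]]}}

```text
time_s: 19.68
tcp_pos: [0.5369, 0.0918, 0.1601]
ee_rot: [[-0.236, -0.972, 0.0], [-0.972, 0.236, -0.0], [-0.0, -0.0, -1.0]]
wrist_force: [0.6, -1.2, -1.7]
gripper_width: 0.368
```

Emit:
{"name": "drive_tool", "arguments": {"series": [[0.006, 0.0, 0.08, 0], [0.006, 0.0, 0.16, 0], [0.006, 0.0, 0.19, 0], [0.006, 0.0, 0.19, 0]]}}

```text
time_s: 20.18
tcp_pos: [0.5368, 0.0913, 0.1361]
ee_rot: [[-0.236, -0.972, -0.001], [-0.972, 0.236, -0.001], [0.001, 0.001, -1.0]]
wrist_force: [0.4, 0.2, -0.9]
gripper_width: 0.367
```

Emit:
{"name": "drive_tool", "arguments": {"series": [[0, 0, 0, 0], [0, 0, 0, 0], [0, 0, 0, 0], [0, 0, 0, 0], [0, 0, -0.3, 0], [0, 0, -0.7, 0], [0, 0, -0.7, 0], [0, 0, -0.7, 0]], "fingers": 60}}

```text
time_s: 21.18
tcp_pos: [0.5364, 0.0912, 0.2205]
ee_rot: [[-0.236, -0.972, -0.001], [-0.972, 0.236, 0.0], [-0.0, 0.001, -1.0]]
wrist_force: [-0.0, -0.4, -0.3]
gripper_width: 0.689
```

Emit:
{"name": "drive_tool", "arguments": {"series": [[0.45, 0.03, 0, 0], [0.9, 0.06, 0, 0], [1.0, 0.07, 0, 0]], "fingers": 70}}

```text
time_s: 21.55
tcp_pos: [0.4983, -0.0257, 0.2192]
ee_rot: [[-0.239, -0.971, -0.004], [-0.971, 0.239, -0.001], [0.002, 0.004, -1.0]]
wrist_force: [0.2, 0.5, -0.3]
gripper_width: 0.797
```

Emit:
{"name": "drive_tool", "arguments": {"series": [[0.45, 0.03, 0, 0], [0.9, 0.06, 0, 0], [1.0, 0.07, 0, 0]]}}

```text
time_s: 21.92
tcp_pos: [0.4627, -0.1397, 0.2197]
ee_rot: [[-0.239, -0.971, -0.003], [-0.971, 0.239, 0.0], [0.001, 0.003, -1.0]]
wrist_force: [0.2, 0.6, -0.2]
gripper_width: 0.804
```

Emit:
{"name": "drive_tool", "arguments": {"series": [[0.4, 0.03, 0, 0], [0.55, 0.035, 0.2, 0], [0.55, 0.035, 0.2, 0], [0.55, 0.035, 0.2, 0]]}}

```text
time_s: 22.42
tcp_pos: [0.4451, -0.2006, 0.1969]
ee_rot: [[-0.235, -0.972, -0.0], [-0.972, 0.235, -0.0], [0.0, -0.0, -1.0]]
wrist_force: [0.2, 0.4, 0.4]
gripper_width: 0.806
```

```bash
python3 - <<'E'
from cells import *
go([.4437,-.2015,.103])
c=cam("wrist","wrist9")
c=cam("scene");print(np.round(proj(c,[*hole("D"),.0655])))
E
```

```text
t 22.43 tcp [ 0.4451 -0.2006  0.1969] yaw_y 166.43 F [0.2 0.4 0.4] w 70.1
move units (tool) [0.01  0.009 0.782]
[316. 240.]
```

Emit:
{"name": "drive_tool", "arguments": {"series": [[0.01, 0.008, 0.4, 0], [0.01, 0.008, 0.77, 0], [0.01, 0.008, 0.77, 0], [0.01, 0.008, 0.77, 0]]}}

```text
time_s: 23.02
tcp_pos: [0.4446, -0.2019, 0.106]
ee_rot: [[-0.234, -0.972, 0.003], [-0.972, 0.234, -0.001], [0.0, -0.003, -1.0]]
wrist_force: [-0.0, 0.3, 0.8]
gripper_width: 0.802
```

Emit:
{"name": "drive_tool", "arguments": {"series": [[0, 0, 0, 0], [0, 0, 0, 0], [0, 0, 0, 0], [0, 0, 0, 0], [0, 0, 0, 0], [0, 0, 0, 0], [0, 0, 0, 0]], "fingers": 15}}

```text
time_s: 23.9
tcp_pos: [0.443, -0.2021, 0.1044]
ee_rot: [[-0.236, -0.972, -0.0], [-0.972, 0.236, 0.0], [0.0, 0.0, -1.0]]
wrist_force: [-0.3, 0.2, 1.4]
gripper_width: 0.282
```

Emit:
{"name": "drive_tool", "arguments": {"series": [[0, 0, -0.3, 0], [0, 0, -0.8, 0], [0, 0, -0.95, 0], [0, 0, -0.95, 0], [0, 0, -0.95, 0]]}}

```text
time_s: 24.52
tcp_pos: [0.4422, -0.2019, 0.217]
ee_rot: [[-0.236, -0.972, -0.003], [-0.972, 0.236, 0.001], [-0.0, 0.003, -1.0]]
wrist_force: [-0.2, 0.2, -0.7]
gripper_width: 0.287
```

```bash
python3 - <<'E'
from cells import *
go([*hole("C"),.215])
E
```

```text
t 24.52 tcp [ 0.4422 -0.2019  0.217 ] yaw_y 166.34 F [-0.2  0.2 -0.7] w 25.0
move units (tool) [-2.234 -0.19   0.017]
```

Emit:
{"name": "drive_tool", "arguments": {"series": [[-0.45, -0.04, 0, 0], [-0.9, -0.08, 0, 0], [-1.0, -0.08, 0, 0]]}}

```text
time_s: 24.9
tcp_pos: [0.4809, -0.0856, 0.2167]
ee_rot: [[-0.233, -0.973, -0.003], [-0.973, 0.233, -0.0], [0.001, 0.003, -1.0]]
wrist_force: [-0.7, 0.3, -0.7]
gripper_width: 0.288
```

Emit:
{"name": "drive_tool", "arguments": {"series": [[-0.45, -0.04, 0, 0], [-0.9, -0.08, 0, 0], [-1.0, -0.08, 0, 0]]}}

```text
time_s: 25.28
tcp_pos: [0.5187, 0.0285, 0.2169]
ee_rot: [[-0.233, -0.972, -0.002], [-0.972, 0.233, -0.001], [0.001, 0.002, -1.0]]
wrist_force: [-0.8, 0.3, -0.2]
gripper_width: 0.289
```

Emit:
{"name": "drive_tool", "arguments": {"series": [[-0.234, -0.03, 0, 0], [-0.234, -0.03, 0.15, 0], [-0.234, -0.03, 0.4, 0], [-0.234, -0.03, 0.4, 0], [-0.234, -0.03, 0.4, 0]]}}

```text
time_s: 25.9
tcp_pos: [0.5287, 0.0525, 0.1708]
ee_rot: [[-0.236, -0.972, 0.0], [-0.972, 0.236, -0.0], [0.0, -0.0, -1.0]]
wrist_force: [0.1, 0.6, -0.8]
gripper_width: 0.284
```

```bash
python3 - <<'E'
from cells import *
go([*hole("C"),.1375])
E
```

```text
t 25.9 tcp [0.5287 0.0525 0.1708] yaw_y 166.34 F [ 0.1  0.6 -0.8] w 24.7
move units (tool) [-0.004  0.01   0.277]
```

Emit:
{"name": "drive_tool", "arguments": {"series": [[-0.005, 0.005, 0.06, 0], [-0.005, 0.005, 0.12, 0], [-0.005, 0.005, 0.18, 0], [-0.005, 0.005, 0.18, 0]]}}

```text
time_s: 26.4
tcp_pos: [0.5276, 0.0537, 0.1481]
ee_rot: [[-0.236, -0.972, -0.002], [-0.972, 0.236, -0.001], [0.001, 0.001, -1.0]]
wrist_force: [0.3, -0.0, -0.9]
gripper_width: 0.287
```

Emit:
{"name": "drive_tool", "arguments": {"series": [[0, 0, 0.05, 0], [0, 0, 0.09, 0], [0, 0, 0.09, 0], [0, 0, 0.09, 0]]}}

```text
time_s: 26.9
tcp_pos: [0.5281, 0.0538, 0.1381]
ee_rot: [[-0.236, -0.972, 0.0], [-0.972, 0.236, 0.0], [-0.0, -0.0, -1.0]]
wrist_force: [-0.0, 0.5, -0.4]
gripper_width: 0.289
```

```bash
python3 - <<'E'
from cells import *
go([*hole("C"),.1375])
E
```

```text
t 26.9 tcp [0.5281 0.0538 0.1381] yaw_y 166.37 F [-0.   0.5 -0.4] w 25.2
move units (tool) [0.006 0.003 0.005]
```

Emit:
{"name": "drive_tool", "arguments": {"series": [[0, 0, 0, 0], [0, 0, 0, 0], [0, 0, 0, 0], [0, 0, 0, 0], [0, 0, -0.4, 0], [0, 0, -0.85, 0], [0, 0, -1.0, 0], [0, 0, -1.0, 0]], "fingers": 60}}

```text
time_s: 27.9
tcp_pos: [0.5285, 0.054, 0.2596]
ee_rot: [[-0.236, -0.972, 0.004], [-0.972, 0.236, 0.002], [-0.002, -0.003, -1.0]]
wrist_force: [-0.7, 0.8, -0.3]
gripper_width: 0.69
```

Emit:
{"name": "drive_tool", "arguments": {"series": [[0.45, -0.08, -0.1, 0], [0.9, -0.15, -0.2, 0], [1.0, -0.15, -0.3, 0]]}}

```text
time_s: 28.28
tcp_pos: [0.516, -0.0693, 0.2924]
ee_rot: [[-0.239, -0.971, -0.004], [-0.971, 0.239, -0.0], [0.001, 0.004, -1.0]]
wrist_force: [-0.1, 0.2, -0.6]
gripper_width: 0.684
```

Emit:
{"name": "drive_tool", "arguments": {"series": [[0.45, -0.08, 0, 0], [0.9, -0.15, 0, 0], [1.0, -0.15, 0, 0]]}}

```text
time_s: 28.65
tcp_pos: [0.5057, -0.1898, 0.2925]
ee_rot: [[-0.239, -0.971, -0.003], [-0.971, 0.239, 0.0], [0.0, 0.003, -1.0]]
wrist_force: [-0.4, -0.0, -0.6]
gripper_width: 0.691
```

Emit:
{"name": "drive_tool", "arguments": {"series": [[0.5, -0.1, 0, 0], [0.6, -0.1, 0, 0], [0.6, -0.1, 0, 0], [0.6, -0.1, 0, 0], [0.6, -0.1, 0, 0]]}}

```text
time_s: 29.28
tcp_pos: [0.5014, -0.2595, 0.2942]
ee_rot: [[-0.234, -0.972, 0.0], [-0.972, 0.234, 0.0], [-0.0, -0.0, -1.0]]
wrist_force: [0.2, 0.6, 0.3]
gripper_width: 0.689
```

```bash
python3 - <<'E'
from cells import *
st();c=cam("wrist","wrist10");pickle.dump(c,open("c10.pkl","wb"))
a=cv2.resize(c["color"][:300,150:450],None,fx=2,fy=2,interpolation=cv2.INTER_CUBIC);cv2.imwrite("pics/w10.png",a)
E
```

```text
t 29.27 tcp [ 0.5014 -0.2595  0.2942] yaw_y 166.47 F [0.2 0.6 0.3] w 60.0
```

View pics/w10.png

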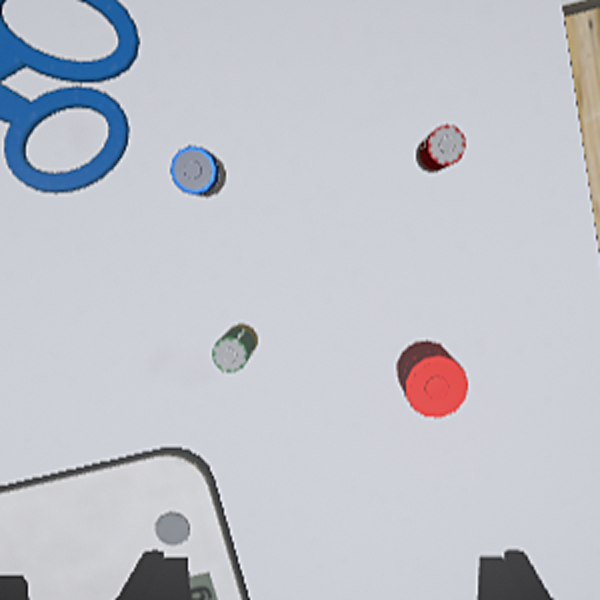

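```bash
python3 - <<'E'
from cells import *
c=pickle.load(open("c10.pkl","rb"))
P={n:ray(c,*p,HT[n]) for n,p in dict(short=(246.7,84.8),green=(265.4,176.8),red=(373.2,72.3)).items()}
for n in P: print(n,P[n])
go([*P["green"][:2],.103])
E
```

```text
short [ 0.5334 -0.3658  0.035 ]
green [ 0.5361 -0.294   0.05  ]
red [ 0.4367 -0.3507  0.05  ]
t 29.32 tcp [ 0.5014 -0.2596  0.2942] yaw_y 166.46 F [0.1 0.1 0.1] w 59.9
move units (tool) [ 0.211 -0.348  1.593]
```

Emit:
{"name": "drive_tool", "arguments": {"series": [[0.2, -0.34, 0, 0], [0.211, -0.348, 0.4, 0], [0.211, -0.348, 0.9, 0], [0.211, -0.348, 0.9, 0], [0.211, -0.348, 0.9, 0]]}}

```text
time_s: 29.95
tcp_pos: [0.5372, -0.2954, 0.1885]
ee_rot: [[-0.234, -0.972, 0.003], [-0.972, 0.234, -0.002], [0.001, -0.004, -1.0]]
wrist_force: [-0.0, 0.3, 0.3]
gripper_width: 0.691
```

```bash
python3 - <<'E'
from cells import *
go([.5361,-.294,.103])
E
```

```text
t 29.95 tcp [ 0.5372 -0.2954  0.1885] yaw_y 166.46 F [-0.   0.3  0.3] w 60.1
move units (tool) [-0.01   0.015  0.712]
```

Emit:
{"name": "drive_tool", "arguments": {"series": [[-0.008, 0.01, 0.35, 0], [-0.008, 0.01, 0.7, 0], [-0.008, 0.01, 0.7, 0], [-0.008, 0.01, 0.7, 0]]}}

```text
time_s: 30.45
tcp_pos: [0.537, -0.2946, 0.1054]
ee_rot: [[-0.235, -0.972, 0.006], [-0.972, 0.235, -0.002], [0.001, -0.006, -1.0]]
wrist_force: [-0.4, -0.8, 0.4]
gripper_width: 0.69
```

Emit:
{"name": "drive_tool", "arguments": {"series": [[0, 0, 0, 0], [0, 0, 0, 0], [0, 0, 0, 0], [0, 0, 0, 0], [0, 0, 0, 0], [0, 0, 0, 0], [0, 0, 0, 0], [0, 0, 0, 0]], "fingers": 5}}

```text
time_s: 31.45
tcp_pos: [0.5348, -0.2939, 0.102]
ee_rot: [[-0.236, -0.972, -0.0], [-0.972, 0.236, 0.0], [-0.0, 0.0, -1.0]]
wrist_force: [0.1, -0.3, 0.1]
gripper_width: 0.158
```

Emit:
{"name": "drive_tool", "arguments": {"series": [[0, 0, -0.3, 0], [0, 0, -0.8, 0], [0, 0, -0.95, 0], [0, 0, -0.95, 0], [0, 0, -0.95, 0]]}}

```text
time_s: 32.08
tcp_pos: [0.534, -0.2936, 0.2145]
ee_rot: [[-0.236, -0.972, -0.003], [-0.972, 0.236, 0.001], [-0.001, 0.003, -1.0]]
wrist_force: [-0.5, -0.0, -1.1]
gripper_width: 0.159
```

```bash
python3 - <<'E'
from cells import *
go([*hole("green"),.215])
E
```

```text
t 32.08 tcp [ 0.534  -0.2936  0.2145] yaw_y 166.34 F [-0.5 -0.  -1.1] w 13.9
move units (tool) [-2.124  0.733 -0.001]
```

Emit:
{"name": "drive_tool", "arguments": {"series": [[-0.45, 0.16, 0, 0], [-0.9, 0.31, 0, 0], [-1.0, 0.35, 0, 0]]}}

```text
time_s: 32.45
tcp_pos: [0.5211, -0.165, 0.2143]
ee_rot: [[-0.233, -0.972, -0.004], [-0.973, 0.233, 0.001], [0.0, 0.004, -1.0]]
wrist_force: [-1.0, -0.3, 0.0]
gripper_width: 0.159
```

Emit:
{"name": "drive_tool", "arguments": {"series": [[-0.45, 0.16, 0, 0], [-0.9, 0.31, 0, 0], [-1.0, 0.35, 0, 0]]}}

```text
time_s: 32.83
tcp_pos: [0.5092, -0.0389, 0.2149]
ee_rot: [[-0.233, -0.973, -0.002], [-0.973, 0.233, -0.0], [0.001, 0.002, -1.0]]
wrist_force: [-0.0, -0.6, 0.0]
gripper_width: 0.158
```

Emit:
{"name": "drive_tool", "arguments": {"series": [[-0.124, 0.033, 0, 0], [-0.124, 0.033, 0.15, 0], [-0.124, 0.033, 0.4, 0], [-0.124, 0.033, 0.4, 0], [-0.124, 0.033, 0.4, 0], [-0.124, 0.033, 0.4, 0]]}}

```text
time_s: 33.58
tcp_pos: [0.5101, -0.0257, 0.1691]
ee_rot: [[-0.236, -0.972, 0.002], [-0.972, 0.236, 0.0], [-0.001, -0.002, -1.0]]
wrist_force: [0.3, -0.0, 0.1]
gripper_width: 0.158
```

```bash
python3 - <<'E'
from cells import *
go([*hole("green"),.1375])
E
```

```text
t 33.58 tcp [ 0.5101 -0.0257  0.1691] yaw_y 166.34 F [ 0.3 -0.   0.1] w 13.8
move units (tool) [-0.001  0.013  0.264]
```

Emit:
{"name": "drive_tool", "arguments": {"series": [[-0.001, 0.008, 0.06, 0], [-0.001, 0.008, 0.12, 0], [-0.001, 0.008, 0.17, 0], [-0.001, 0.008, 0.17, 0]]}}

```text
time_s: 34.08
tcp_pos: [0.5081, -0.0253, 0.1469]
ee_rot: [[-0.236, -0.972, -0.002], [-0.972, 0.236, -0.0], [0.001, 0.001, -1.0]]
wrist_force: [-0.5, 0.1, 0.6]
gripper_width: 0.159
```

```bash
python3 - <<'E'
from cells import *
go([*hole("green"),.1375])
E
```

```text
t 34.08 tcp [ 0.5081 -0.0253  0.1469] yaw_y 166.37 F [-0.5  0.1  0.6] w 13.8
move units (tool) [-0.002 -0.005  0.079]
```

Emit:
{"name": "drive_tool", "arguments": {"series": [[0, 0, 0.05, 0], [0, 0, 0.09, 0], [0, 0, 0.09, 0], [0, 0, 0.09, 0]]}}

```text
time_s: 34.58
tcp_pos: [0.5086, -0.0252, 0.1369]
ee_rot: [[-0.236, -0.972, 0.0], [-0.972, 0.236, -0.0], [-0.0, -0.0, -1.0]]
wrist_force: [-0.2, 0.5, 0.0]
gripper_width: 0.157
```

Emit:
{"name": "drive_tool", "arguments": {"series": [[0, 0, 0, 0], [0, 0, 0, 0], [0, 0, 0, 0], [0, 0, 0, 0], [0, 0, -0.4, 0], [0, 0, -0.67, 0], [0, 0, -0.67, 0]], "fingers": 55}}

```text
time_s: 35.45
tcp_pos: [0.5099, -0.0249, 0.2201]
ee_rot: [[-0.235, -0.972, 0.007], [-0.972, 0.235, 0.001], [-0.003, -0.006, -1.0]]
wrist_force: [0.0, 0.7, -0.6]
gripper_width: 0.628
```

Emit:
{"name": "drive_tool", "arguments": {"series": [[0.45, -0.15, 0, 0], [0.9, -0.29, 0, 0], [0.9, -0.29, 0, 0]]}}

```text
time_s: 35.83
tcp_pos: [0.5161, -0.1412, 0.2158]
ee_rot: [[-0.241, -0.971, -0.003], [-0.971, 0.241, 0.0], [0.001, 0.002, -1.0]]
wrist_force: [-0.4, 0.9, 0.2]
gripper_width: 0.632
```

Emit:
{"name": "drive_tool", "arguments": {"series": [[0.45, -0.15, 0, 0], [0.9, -0.29, 0, 0], [0.9, -0.29, 0, 0]]}}

```text
time_s: 36.2
tcp_pos: [0.5247, -0.2537, 0.2157]
ee_rot: [[-0.24, -0.971, -0.002], [-0.971, 0.24, 0.0], [0.0, 0.002, -1.0]]
wrist_force: [-0.8, 0.9, 0.1]
gripper_width: 0.629
```

Emit:
{"name": "drive_tool", "arguments": {"series": [[0.45, -0.15, 0, 0], [0.91, -0.29, 0, 0], [0.91, -0.29, 0.3, 0], [0.91, -0.29, 0.3, 0], [0.91, -0.29, 0.3, 0]]}}

```text
time_s: 36.83
tcp_pos: [0.5339, -0.3648, 0.1819]
ee_rot: [[-0.234, -0.972, 0.0], [-0.972, 0.234, -0.001], [0.001, -0.0, -1.0]]
wrist_force: [-0.1, 0.0, -0.0]
gripper_width: 0.633
```

```bash
python3 - <<'E'
from cells import *
go([.5334,-.3658,.091])
E
```

```text
t 36.83 tcp [ 0.5339 -0.3648  0.1819] yaw_y 166.49 F [-0.1  0.  -0. ] w 55.1
move units (tool) [0.009 0.002 0.757]
```

Emit:
{"name": "drive_tool", "arguments": {"series": [[0.006, 0.0, 0.35, 0], [0.006, 0.0, 0.74, 0], [0.006, 0, 0.74, 0], [0.006, 0, 0.74, 0]]}}

```text
time_s: 37.33
tcp_pos: [0.5349, -0.3667, 0.0952]
ee_rot: [[-0.234, -0.972, 0.004], [-0.972, 0.234, -0.002], [0.001, -0.004, -1.0]]
wrist_force: [-0.1, -0.1, 0.5]
gripper_width: 0.63
```

Emit:
{"name": "drive_tool", "arguments": {"series": [[0, 0, 0, 0], [0, 0, 0, 0], [0, 0, 0, 0], [0, 0, 0, 0], [0, 0, 0, 0], [0, 0, 0, 0], [0, 0, 0, 0], [0, 0, 0, 0]], "fingers": 8}}

```text
time_s: 38.33
tcp_pos: [0.5331, -0.3666, 0.0925]
ee_rot: [[-0.236, -0.972, -0.0], [-0.972, 0.236, -0.0], [0.0, 0.0, -1.0]]
wrist_force: [-0.5, 0.2, 1.4]
gripper_width: 0.195
```

Emit:
{"name": "drive_tool", "arguments": {"series": [[0, 0, -0.3, 0], [0, 0, -0.8, 0], [0, 0, -1.0, 0], [0, 0, -1.0, 0], [0, 0, -1.0, 0]]}}

```text
time_s: 38.95
tcp_pos: [0.5324, -0.3661, 0.2108]
ee_rot: [[-0.236, -0.972, -0.002], [-0.972, 0.236, 0.002], [-0.001, 0.003, -1.0]]
wrist_force: [-0.0, -0.3, -0.5]
gripper_width: 0.2
```

```bash
python3 - <<'E'
from cells import *
go([*hole("short"),.215])
E
```

```text
t 38.95 tcp [ 0.5324 -0.3661  0.2108] yaw_y 166.34 F [-0.  -0.3 -0.5] w 17.4
move units (tool) [-3.126  0.863 -0.029]
```

Emit:
{"name": "drive_tool", "arguments": {"series": [[-0.45, 0.13, 0, 0], [-0.9, 0.25, 0, 0], [-1.0, 0.28, 0, 0]]}}

```text
time_s: 39.33
tcp_pos: [0.5278, -0.2393, 0.2106]
ee_rot: [[-0.233, -0.972, -0.004], [-0.972, 0.233, 0.001], [-0.0, 0.004, -1.0]]
wrist_force: [0.5, -0.1, 0.2]
gripper_width: 0.195
```

Emit:
{"name": "drive_tool", "arguments": {"series": [[-0.45, 0.13, 0, 0], [-0.9, 0.25, 0, 0], [-1.0, 0.28, 0, 0]]}}

```text
time_s: 39.7
tcp_pos: [0.524, -0.1154, 0.2113]
ee_rot: [[-0.233, -0.972, -0.002], [-0.972, 0.233, 0.0], [0.0, 0.002, -1.0]]
wrist_force: [-0.4, -0.8, -0.1]
gripper_width: 0.197
```

Emit:
{"name": "drive_tool", "arguments": {"series": [[-0.45, 0.13, 0, 0], [-0.9, 0.25, 0, 0], [-1.0, 0.28, 0, 0]]}}

```text
time_s: 40.08
tcp_pos: [0.5201, 0.0087, 0.2116]
ee_rot: [[-0.233, -0.972, -0.001], [-0.972, 0.233, -0.001], [0.001, 0.001, -1.0]]
wrist_force: [0.5, -0.8, -0.9]
gripper_width: 0.199
```

Emit:
{"name": "drive_tool", "arguments": {"series": [[-0.12, 0.023, 0, 0], [-0.12, 0.023, 0.15, 0], [-0.12, 0.023, 0.4, 0], [-0.12, 0.023, 0.4, 0], [-0.12, 0.023, 0.4, 0], [-0.12, 0.023, 0.4, 0]]}}

```text
time_s: 40.83
tcp_pos: [0.5215, 0.0216, 0.1656]
ee_rot: [[-0.236, -0.972, 0.002], [-0.972, 0.236, 0.001], [-0.001, -0.002, -1.0]]
wrist_force: [-0.1, -0.3, 0.1]
gripper_width: 0.198
```

```bash
python3 - <<'E'
from cells import *
go([*hole("short"),.1375])
E
```

```text
t 40.83 tcp [0.5215 0.0216 0.1656] yaw_y 166.34 F [-0.1 -0.3  0.1] w 17.2
move units (tool) [-0.008  0.012  0.234]
```

Emit:
{"name": "drive_tool", "arguments": {"series": [[-0.003, 0.007, 0.06, 0], [-0.003, 0.007, 0.12, 0], [-0.003, 0.007, 0.12, 0], [-0.003, 0.007, 0.12, 0]]}}

```text
time_s: 41.32
tcp_pos: [0.5201, 0.0223, 0.15]
ee_rot: [[-0.236, -0.972, -0.0], [-0.972, 0.236, -0.0], [0.0, 0.0, -1.0]]
wrist_force: [-0.1, -1.1, 0.2]
gripper_width: 0.2
```

```bash
python3 - <<'E'
from cells import *
go([*hole("short"),.1375])
E
```

```text
t 41.33 tcp [0.5201 0.0223 0.15  ] yaw_y 166.38 F [-0.1 -1.1  0.2] w 17.4
move units (tool) [-0.006 -0.001  0.104]
```

Emit:
{"name": "drive_tool", "arguments": {"series": [[0, 0, 0.04, 0], [0, 0, 0.08, 0], [0, 0, 0.115, 0], [0, 0, 0.115, 0], [0, 0, 0.115, 0]]}}

```text
time_s: 41.95
tcp_pos: [0.5201, 0.0223, 0.1363]
ee_rot: [[-0.236, -0.972, 0.0], [-0.972, 0.236, -0.0], [0.0, -0.0, -1.0]]
wrist_force: [0.7, 0.4, 0.6]
gripper_width: 0.201
```

Emit:
{"name": "drive_tool", "arguments": {"series": [[0, 0, 0, 0], [0, 0, 0, 0], [0, 0, 0, 0], [0, 0, 0, 0], [0, 0, -0.4, 0], [0, 0, -0.67, 0], [0, 0, -0.67, 0]], "fingers": 55}}

```text
time_s: 42.82
tcp_pos: [0.5214, 0.0227, 0.2195]
ee_rot: [[-0.235, -0.972, 0.006], [-0.972, 0.235, 0.002], [-0.003, -0.006, -1.0]]
wrist_force: [-1.1, 0.4, -0.4]
gripper_width: 0.631
```

Emit:
{"name": "drive_tool", "arguments": {"series": [[0.45, -0.01, 0, 0], [0.9, -0.02, 0, 0], [1.0, -0.02, 0, 0]]}}

```text
time_s: 43.2
tcp_pos: [0.4925, -0.097, 0.2155]
ee_rot: [[-0.239, -0.971, -0.003], [-0.971, 0.239, 0.0], [0.001, 0.003, -1.0]]
wrist_force: [-0.8, -0.0, -0.7]
gripper_width: 0.637
```

Emit:
{"name": "drive_tool", "arguments": {"series": [[0.45, -0.01, 0, 0], [0.9, -0.02, 0, 0], [1.0, -0.02, 0, 0]]}}

```text
time_s: 43.58
tcp_pos: [0.4672, -0.2139, 0.2157]
ee_rot: [[-0.239, -0.971, -0.002], [-0.971, 0.239, 0.0], [0.0, 0.002, -1.0]]
wrist_force: [-0.4, 0.0, 0.1]
gripper_width: 0.635
```

Emit:
{"name": "drive_tool", "arguments": {"series": [[0.45, -0.01, 0, 0], [0.9, -0.02, 0, 0], [1.0, -0.02, 0, 0]]}}

```text
time_s: 43.95
tcp_pos: [0.4417, -0.3308, 0.2158]
ee_rot: [[-0.238, -0.971, -0.001], [-0.971, 0.238, 0.0], [-0.0, 0.001, -1.0]]
wrist_force: [0.5, 0.0, -1.1]
gripper_width: 0.628
```

Emit:
{"name": "drive_tool", "arguments": {"series": [[0.186, 0, 0, 0], [0.186, 0, 0, 0], [0.186, 0, 0.3, 0], [0.186, 0, 0.3, 0], [0.186, 0, 0.3, 0]]}}

```text
time_s: 44.58
tcp_pos: [0.4377, -0.3504, 0.1815]
ee_rot: [[-0.234, -0.972, 0.001], [-0.972, 0.234, -0.001], [0.001, -0.001, -1.0]]
wrist_force: [0.6, 0.2, 0.4]
gripper_width: 0.631
```

```bash
python3 - <<'E'
from cells import *
go([.4367,-.3507,.103])
E
```

```text
t 44.58 tcp [ 0.4377 -0.3504  0.1815] yaw_y 166.46 F [0.6 0.2 0.4] w 54.9
move units (tool) [0.004 0.008 0.654]
```

Emit:
{"name": "drive_tool", "arguments": {"series": [[0, 0.005, 0.35, 0], [0, 0.005, 0.64, 0], [0, 0.005, 0.64, 0], [0, 0.005, 0.64, 0]]}}

```text
time_s: 45.08
tcp_pos: [0.4377, -0.3513, 0.1059]
ee_rot: [[-0.235, -0.972, 0.003], [-0.972, 0.235, -0.002], [0.001, -0.003, -1.0]]
wrist_force: [0.1, 0.5, -0.5]
gripper_width: 0.632
```

Emit:
{"name": "drive_tool", "arguments": {"series": [[0, 0, 0, 0], [0, 0, 0, 0], [0, 0, 0, 0], [0, 0, 0, 0], [0, 0, 0, 0], [0, 0, 0, 0], [0, 0, 0, 0], [0, 0, 0, 0]], "fingers": 5}}

```text
time_s: 46.08
tcp_pos: [0.4363, -0.3508, 0.1039]
ee_rot: [[-0.236, -0.972, -0.0], [-0.972, 0.236, 0.0], [0.0, 0.0, -1.0]]
wrist_force: [-1.0, 0.5, 0.0]
gripper_width: 0.159
```

Emit:
{"name": "drive_tool", "arguments": {"series": [[0, 0, -0.3, 0], [0, 0, -0.8, 0], [0, 0, -0.93, 0], [0, 0, -0.93, 0], [0, 0, -0.93, 0]]}}

```text
time_s: 46.7
tcp_pos: [0.4354, -0.3502, 0.2136]
ee_rot: [[-0.236, -0.972, -0.003], [-0.972, 0.236, 0.002], [-0.001, 0.003, -1.0]]
wrist_force: [-1.2, 0.2, 0.1]
gripper_width: 0.161
```

```bash
python3 - <<'E'
from cells import *
go([*hole("red"),.215])
E
```

```text
t 46.7 tcp [ 0.4354 -0.3502  0.2136] yaw_y 166.34 F [-1.2  0.2  0.1] w 14.0
move units (tool) [-2.975  0.046 -0.008]
```

Emit:
{"name": "drive_tool", "arguments": {"series": [[-0.45, 0.007, 0, 0], [-0.9, 0.014, 0, 0], [-1.0, 0.015, 0, 0]]}}

```text
time_s: 47.08
tcp_pos: [0.4624, -0.2314, 0.2136]
ee_rot: [[-0.233, -0.972, -0.004], [-0.972, 0.233, 0.001], [-0.0, 0.004, -1.0]]
wrist_force: [-0.2, -0.5, 0.3]
gripper_width: 0.159
```

Emit:
{"name": "drive_tool", "arguments": {"series": [[-0.45, 0.007, 0, 0], [-0.9, 0.014, 0, 0], [-1.0, 0.015, 0, 0]]}}

```text
time_s: 47.45
tcp_pos: [0.4894, -0.1148, 0.2142]
ee_rot: [[-0.233, -0.972, -0.003], [-0.972, 0.233, -0.0], [0.001, 0.002, -1.0]]
wrist_force: [0.1, -0.1, -0.8]
gripper_width: 0.155
```

Emit:
{"name": "drive_tool", "arguments": {"series": [[-0.45, 0.007, 0, 0], [-0.9, 0.014, 0, 0], [-0.975, 0.016, 0, 0], [-0.975, 0.016, 0.2, 0], [-0.975, 0.016, 0.4, 0], [-0.975, 0.016, 0.4, 0], [-0.975, 0.016, 0.4, 0], [-0.975, 0.016, 0.4, 0]]}}

```text
time_s: 48.45
tcp_pos: [0.5156, -0.0029, 0.1684]
ee_rot: [[-0.236, -0.972, 0.002], [-0.972, 0.236, 0.0], [-0.001, -0.002, -1.0]]
wrist_force: [0.3, -0.6, 0.4]
gripper_width: 0.158
```

```bash
python3 - <<'E'
from cells import *
go([*hole("red"),.1375])
E
```

```text
t 48.45 tcp [ 0.5156 -0.0029  0.1684] yaw_y 166.34 F [ 0.3 -0.6  0.4] w 13.8
move units (tool) [-0.004  0.013  0.257]
```

Emit:
{"name": "drive_tool", "arguments": {"series": [[-0.004, 0.008, 0.06, 0], [-0.004, 0.008, 0.12, 0], [-0.004, 0.008, 0.17, 0], [-0.004, 0.008, 0.17, 0]]}}

```text
time_s: 48.95
tcp_pos: [0.5139, -0.002, 0.1463]
ee_rot: [[-0.236, -0.972, -0.002], [-0.972, 0.236, -0.0], [0.001, 0.001, -1.0]]
wrist_force: [0.6, 0.1, -0.7]
gripper_width: 0.162
```

Emit:
{"name": "drive_tool", "arguments": {"series": [[0, 0, 0.05, 0], [0, 0, 0.085, 0], [0, 0, 0.085, 0], [0, 0, 0.085, 0]]}}

```text
time_s: 49.45
tcp_pos: [0.5144, -0.0019, 0.1369]
ee_rot: [[-0.236, -0.972, 0.0], [-0.972, 0.236, -0.0], [-0.0, -0.0, -1.0]]
wrist_force: [-0.0, -0.2, -0.3]
gripper_width: 0.16
```

Emit:
{"name": "drive_tool", "arguments": {"series": [[0, 0, 0, 0], [0, 0, 0, 0], [0, 0, 0, 0], [0, 0, 0, 0], [-0.1, 0, -0.4, 0], [-0.2, 0, -0.9, 0], [-0.5, 0, -1.0, 0], [-0.8, 0, -1.0, 0], [-0.8, 0, -1.0, 0], [-0.8, 0, -1.0, 0]], "fingers": 60}}

```text
time_s: 50.7
tcp_pos: [0.5365, 0.0911, 0.2565]
ee_rot: [[-0.236, -0.972, -0.001], [-0.972, 0.236, -0.0], [0.001, 0.001, -1.0]]
wrist_force: [-0.5, 0.0, -0.6]
gripper_width: 0.691
```

```bash
python3 - <<'E'
from cells import *
st();c=cam("wrist","wrist11");pickle.dump(c,open("c11.pkl","wb"))
E
```

```text
t 50.7 tcp [0.5365 0.0911 0.2565] yaw_y 166.37 F [-0.5  0.  -0.6] w 60.1
```

View pics/wrist11.png

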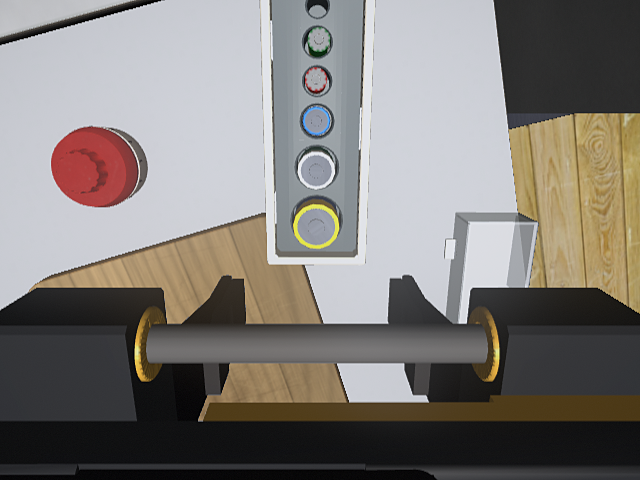

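Emit:
{"name": "drive_tool", "arguments": {"series": [[-0.3, 0.2, -0.1, 0], [-0.65, 0.45, -0.28, 0], [-0.9, 0.6, -0.28, 0]], "fingers": 87}}

```text
time_s: 51.12
tcp_pos: [0.4923, 0.2141, 0.2923]
ee_rot: [[-0.236, -0.972, 0.003], [-0.972, 0.236, 0.002], [-0.003, -0.003, -1.0]]
wrist_force: [1.0, -0.0, -0.3]
gripper_width: 0.938
```

Emit:
{"name": "drive_tool", "arguments": {"series": [[-0.4, 0.25, 0, 0], [-0.8, 0.5, 0, 0], [-0.866, 0.57, 0, 0], [-0.866, 0.57, 0, 0], [-0.866, 0.57, 0, 0], [-0.866, 0.57, 0, 0]]}}

```text
time_s: 51.88
tcp_pos: [0.451, 0.3291, 0.2906]
ee_rot: [[-0.238, -0.971, 0.0], [-0.971, 0.238, -0.0], [0.0, -0.0, -1.0]]
wrist_force: [0.0, 0.2, 0.4]
gripper_width: 1.001
```

```bash
python3 - <<'E'
from cells import *
st();c=cam("wrist","wrist12");pickle.dump(c,open("c12.pkl","wb"))
cv2.imwrite("pics/w12.png",cv2.resize(c["color"][:290,150:550],None,fx=2,fy=2,interpolation=cv2.INTER_CUBIC))
R=np.array([[np.cos(TH),-np.sin(TH)],[np.sin(TH),np.cos(TH)]])
for x,y,z in[(-.027,-.086,.034),(.027,-.086,.034),(-.027,.086,.034),(.027,.086,.034),(-.035,0,.03)]: print(x,y,z,(np.array(proj(c,[*(R@[x,y]+[.439,.229]),z]))-[150,0])*2)
E
```

```text
t 51.88 tcp [0.451  0.3291 0.2906] yaw_y 166.25 F [0.  0.2 0.4] w 87.1
-0.027 -0.086 0.034 [375.6666 -94.2752]
0.027 -0.086 0.034 [226.6064 -93.7748]
-0.027 0.086 0.034 [371.2358 376.216 ]
0.027 0.086 0.034 [242.0488 376.6071]
-0.035 0 0.03 [393.0987 158.49  ]
```

View pics/w12.png

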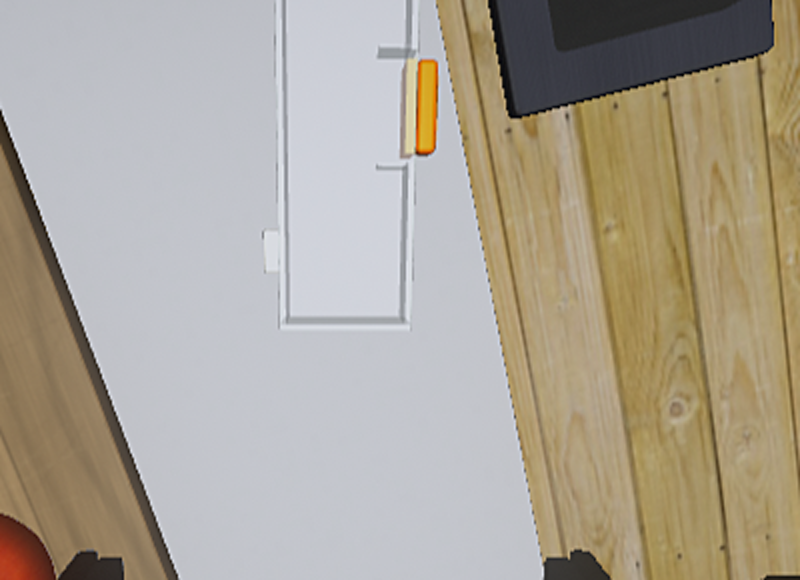

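```bash
python3 - <<'E'
from cells import *
c=pickle.load(open("c12.pkl","rb"))
def w(u,v,z): return ray(c,u/2+150,v/2,z)[:2]
A=[(.027,.086),(-.027,.086),(-.035,.017),(-.035,-.017)]
B=[w(280,328,.034),w(411,328,.034),w(436.5,155,.0315),w(438,59,.0315)]
th,t,e=rigid(A,B);print(np.degrees(th),t,e)
for a in B: print(a)
print("L edge",w(277,0,.034),w(280,328,.034),"edge counter",w(440,0,0),w(545,570,0))
go([*t,.25])
E
```

```text
-14.114102667277011 [0.4181 0.2141] [0.0006 0.0009 0.0009 0.0007]
[0.4649 0.2905]
[0.4126 0.3033]
[0.3883 0.2401]
[0.3806 0.2065]
L edge [0.4351 0.1729] [0.4649 0.2905] edge counter [0.3705 0.1807] [0.3719 0.4386]
t 51.92 tcp [0.4509 0.3293 0.2906] yaw_y 166.26 F [0.3 0.6 0.2] w 87.2
move units (tool) [0.997 0.038 0.338]
```

Emit:
{"name": "drive_tool", "arguments": {"series": [[0.45, 0.02, 0, 0.003], [0.9, 0.038, 0.2, 0.003], [0.997, 0.038, 0.6, 0.003], [0.997, 0.038, 0.9, 0.003], [0.997, 0.038, 0.9, 0.003], [0.997, 0.038, 0.9, 0.003]]}}

```text
time_s: 52.68
tcp_pos: [0.4188, 0.2158, 0.1838]
ee_rot: [[-0.241, -0.97, 0.002], [-0.97, 0.241, 0.001], [-0.002, -0.002, -1.0]]
wrist_force: [0.8, 0.5, -0.3]
gripper_width: 1.003
```

```bash
python3 - <<'E'
from cells import *
go([.4181,.2141,.087])
c=pickle.load(open("c11.pkl","rb"))
R=np.array([[np.cos(TH),-np.sin(TH)],[np.sin(TH),np.cos(TH)]])
for p in[(316.5,225.5),(317,170),(317,121)]: print(R.T@(ray(c,*p,.0655)[:2]-T))
E
```

```text
t 52.67 tcp [0.4188 0.2158 0.1838] yaw_y 166.03 F [ 0.8  0.5 -0.3] w 87.3
move units (tool) [0.017 0.004 0.807]
[0.0004 0.0658]
[0.     0.0272]
[ 0.     -0.0046]
```

Emit:
{"name": "drive_tool", "arguments": {"series": [[0.014, 0.002, 0.4, 0], [0.014, 0.002, 0.7, 0], [0.014, 0.002, 0.79, 0], [0.014, 0.002, 0.79, 0], [0.014, 0.002, 0.79, 0]]}}

```text
time_s: 53.3
tcp_pos: [0.4181, 0.2147, 0.0893]
ee_rot: [[-0.241, -0.97, 0.003], [-0.97, 0.241, 0.003], [-0.003, -0.002, -1.0]]
wrist_force: [0.3, 0.4, 0.7]
gripper_width: 1.002
```

Emit:
{"name": "drive_tool", "arguments": {"series": [[0, 0, 0, 0], [0, 0, 0, 0], [0, 0, 0, 0], [0, 0, 0, 0], [0, 0, 0, 0], [0, 0, 0, 0], [0, 0, 0, 0]], "fingers": 40}}

```text
time_s: 54.18
tcp_pos: [0.4176, 0.214, 0.088]
ee_rot: [[-0.241, -0.97, 0.001], [-0.97, 0.241, 0.001], [-0.001, -0.001, -1.0]]
wrist_force: [1.7, -1.5, 4.3]
gripper_width: 0.616
```

Emit:
{"name": "drive_tool", "arguments": {"series": [[0, 0, -0.2, 0], [0, 0, -0.5, 0], [0, 0, -0.9, 0], [0, 0, -0.95, 0], [0, 0, -0.95, 0]]}}

```text
time_s: 54.8
tcp_pos: [0.4164, 0.2133, 0.2011]
ee_rot: [[-0.242, -0.97, -0.001], [-0.97, 0.242, -0.0], [0.0, 0.001, -1.0]]
wrist_force: [-0.6, 0.8, -0.4]
gripper_width: 0.616
```

```bash
python3 - <<'E'
from cells import *
R=np.array([[np.cos(TH),-np.sin(TH)],[np.sin(TH),np.cos(TH)]])
p=T+R@[.058,0];print(p);go([*p,.2])
E
```

```text
[0.5779 0.0141]
t 54.8 tcp [0.4164 0.2133 0.2011] yaw_y 165.99 F [-0.6  0.8 -0.4] w 53.6
move units (tool) [ 1.285 -1.708  0.007]
```

Emit:
{"name": "drive_tool", "arguments": {"series": [[0.3, -0.4, 0, -0.003], [0.6, -0.8, 0, -0.003], [0.7, -0.9, 0, -0.003]]}}

```text
time_s: 55.18
tcp_pos: [0.502, 0.1036, 0.1991]
ee_rot: [[-0.239, -0.971, -0.004], [-0.971, 0.239, -0.002], [0.003, 0.004, -1.0]]
wrist_force: [-0.5, -1.1, -0.7]
gripper_width: 0.618
```

Emit:
{"name": "drive_tool", "arguments": {"series": [[0.3, -0.4, 0, 0], [0.585, -0.8, 0, 0], [0.585, -0.808, 0.15, 0], [0.585, -0.808, 0.3, 0], [0.585, -0.808, 0.3, 0], [0.585, -0.808, 0.3, 0]]}}

```text
time_s: 55.92
tcp_pos: [0.5792, 0.0154, 0.1654]
ee_rot: [[-0.235, -0.972, -0.001], [-0.972, 0.235, -0.0], [0.001, 0.001, -1.0]]
wrist_force: [0.3, -0.1, -0.4]
gripper_width: 0.616
```

```bash
python3 - <<'E'
from cells import *
R=np.array([[np.cos(TH),-np.sin(TH)],[np.sin(TH),np.cos(TH)]])
p=T+R@[.058,0];go([*p,.154])
E
```

```text
t 55.92 tcp [0.5792 0.0154 0.1654] yaw_y 166.41 F [ 0.3 -0.1 -0.4] w 53.6
move units (tool) [0.013 0.008 0.095]
```

Emit:
{"name": "drive_tool", "arguments": {"series": [[0.01, 0.005, 0.05, 0], [0.01, 0.005, 0.09, 0], [0.01, 0.005, 0.12, 0], [0.01, 0.005, 0.14, 0], [0.01, 0.005, 0.14, 0]]}}

```text
time_s: 56.55
tcp_pos: [0.5786, 0.0141, 0.1531]
ee_rot: [[-0.234, -0.972, 0.001], [-0.972, 0.234, -0.001], [0.001, -0.001, -1.0]]
wrist_force: [-7.0, 2.1, 20.7]
gripper_width: 0.623
```

Emit:
{"name": "drive_tool", "arguments": {"series": [[0, 0, 0.02, 0], [0, 0, 0.04, 0], [0, 0, 0.06, 0], [0, 0, 0.06, 0]]}}

```text
time_s: 57.05
tcp_pos: [0.5806, 0.0136, 0.1474]
ee_rot: [[-0.233, -0.972, 0.007], [-0.972, 0.233, -0.001], [-0.0, -0.007, -1.0]]
wrist_force: [-4.5, -2.0, 23.5]
gripper_width: 0.624
```

Emit:
{"name": "drive_tool", "arguments": {"series": [[0, 0, 0.02, 0], [0, 0, 0.04, 0], [0, 0, 0.06, 0], [0, 0, 0.06, 0]]}}

```text
time_s: 57.55
tcp_pos: [0.5823, 0.0132, 0.1412]
ee_rot: [[-0.233, -0.972, 0.011], [-0.972, 0.233, -0.002], [-0.001, -0.011, -1.0]]
wrist_force: [-2.1, -5.2, 25.0]
gripper_width: 0.634
```

```bash
python3 - <<'E'
from cells import *
s=st();print(s["moment"])
E
```

```text
t 57.55 tcp [0.5823 0.0132 0.1412] yaw_y 166.53 F [-2.1 -5.2 25. ] w 55.1
[-1.1796  1.0068 -0.0901]
```

Emit:
{"name": "drive_tool", "arguments": {"series": [[0, 0, 0.015, 0], [0, 0, 0.015, 0], [0, 0, -0.1, 0], [0, 0, -0.35, 0], [0, 0, -0.35, 0], [0, 0, -0.35, 0]]}}

```text
time_s: 58.3
tcp_pos: [0.5777, 0.014, 0.1755]
ee_rot: [[-0.236, -0.972, -0.002], [-0.972, 0.236, 0.0], [0.0, 0.002, -1.0]]
wrist_force: [-0.1, 0.9, -0.7]
gripper_width: 0.633
```

```bash
python3 - <<'E'
from cells import *
cam("scene","scene_t")
go([.5100,.0294,.16])
c=cam("wrist","wt");pickle.dump(c,open("cwt.pkl","wb"))
E
```

```text
t 58.35 tcp [0.5776 0.0139 0.1752] yaw_y 166.35 F [-0.7  0.1 -1.9] w 55.4
move units (tool) [0.008 0.578 0.128]
```

```bash
cat >> cells.py <<'E'
RC=np.array([[np.cos(TH),-np.sin(TH)],[np.sin(TH),np.cos(TH)]])
def cad(x,y,z):
    s=telemetry.sense();print("TCP in caddy mm",(RC.T@(s["tcp_pos"][:2]-T)*1000).round(1));go([*(T+RC@[x,y]),z])
E
python3 -c "
from cells import *
cad(.0013,0,.158)"
```

```text
TCP in caddy mm [57.9 -0.2]
t 58.4 tcp [0.5777 0.0139 0.175 ] yaw_y 166.35 F [ 0.3 -0.3 -0.3] w 55.5
move units (tool) [-0.002  0.471  0.143]
```

Emit:
{"name": "drive_tool", "arguments": {"series": [[0, 0.2, 0, 0], [0, 0.4, 0, 0], [0, 0.471, 0, 0], [0, 0.471, 0.08, 0], [0, 0.471, 0.14, 0], [0, 0.471, 0.14, 0], [0, 0.471, 0.14, 0]]}}

```text
time_s: 59.28
tcp_pos: [0.524, 0.0272, 0.1594]
ee_rot: [[-0.236, -0.972, -0.0], [-0.972, 0.236, -0.0], [0.0, 0.0, -1.0]]
wrist_force: [0.4, -0.1, -0.7]
gripper_width: 0.632
```

```bash
python3 -c "
from cells import *
cad(.0013,0,.1525);cam('wrist','wi');cam('scene','si')"
```

```text
TCP in caddy mm [2.5 0.1]
t 59.27 tcp [0.524  0.0272 0.1594] yaw_y 166.35 F [ 0.4 -0.1 -0.7] w 55.0
move units (tool) [0.001 0.01  0.058]
```

Emit:
{"name": "drive_tool", "arguments": {"series": [[0, 0.01, 0.03, 0], [0, 0.01, 0.058, 0], [0, 0.01, 0.058, 0]]}}

```text
time_s: 59.75
tcp_pos: [0.5221, 0.0275, 0.1524]
ee_rot: [[-0.236, -0.972, -0.001], [-0.972, 0.236, -0.0], [0.0, 0.001, -1.0]]
wrist_force: [-0.5, 0.1, -0.2]
gripper_width: 0.636
```

Emit:
{"name": "drive_tool", "arguments": {"series": [[0, 0.003, 0.02, 0], [0, 0.006, 0.035, 0], [0, 0.006, 0.035, 0]]}}

```text
time_s: 60.12
tcp_pos: [0.5222, 0.0277, 0.1504]
ee_rot: [[-0.235, -0.972, 0.002], [-0.972, 0.235, -0.0], [-0.0, -0.002, -1.0]]
wrist_force: [-2.6, -0.2, 9.0]
gripper_width: 0.638
```

```bash
python3 -c "
from cells import *
cad(.0005,0,.144)"
```

```text
TCP in caddy mm [0.7 0.2]
t 60.12 tcp [0.5222 0.0277 0.1504] yaw_y 166.41 F [-2.6 -0.2  9. ] w 55.5
move units (tool) [0.002 0.002 0.053]
```

Emit:
{"name": "drive_tool", "arguments": {"series": [[0, 0, -0.04, 0], [0, 0.012, -0.04, 0], [0, 0.012, -0.02, 0], [0, 0.012, 0.01, 0], [0, 0.012, 0.02, 0], [0, 0.012, 0.02, 0]]}}

```text
time_s: 60.88
tcp_pos: [0.5202, 0.0281, 0.1458]
ee_rot: [[-0.236, -0.972, -0.001], [-0.972, 0.236, -0.0], [0.0, 0.001, -1.0]]
wrist_force: [-0.2, -0.5, -1.4]
gripper_width: 0.636
```

```bash
python3 -c "
from cells import *
cad(.0005,0,.144)"
```

```text
TCP in caddy mm [-1.3  0.1]
t 60.88 tcp [0.5202 0.0281 0.1458] yaw_y 166.36 F [-0.2 -0.5 -1.4] w 55.4
move units (tool) [ 0.001 -0.015  0.015]
```

Emit:
{"name": "drive_tool", "arguments": {"series": [[0, 0, 0.015, 0], [0, 0, 0.03, 0], [0, 0, 0.03, 0]]}}

```text
time_s: 61.25
tcp_pos: [0.5202, 0.0281, 0.1423]
ee_rot: [[-0.236, -0.972, -0.0], [-0.972, 0.236, -0.0], [0.0, 0.0, -1.0]]
wrist_force: [-0.1, -0.5, -0.9]
gripper_width: 0.636
```

```bash
python3 -c "
from cells import *
cad(.008,0,.140)"
```

```text
TCP in caddy mm [-1.4  0.1]
t 61.25 tcp [0.5202 0.0281 0.1423] yaw_y 166.37 F [-0.1 -0.5 -0.9] w 55.3
move units (tool) [ 0.001 -0.078  0.019]
```

Emit:
{"name": "drive_tool", "arguments": {"series": [[0, -0.015, 0.005, 0], [0, -0.03, 0.01, 0], [0, -0.04, 0.01, 0], [0, -0.04, 0.01, 0]]}}

```text
time_s: 61.75
tcp_pos: [0.5251, 0.0269, 0.1413]
ee_rot: [[-0.236, -0.972, 0.0], [-0.972, 0.236, 0.0], [-0.0, -0.0, -1.0]]
wrist_force: [0.0, 0.3, -1.2]
gripper_width: 0.633
```

Emit:
{"name": "drive_tool", "arguments": {"series": [[0, -0.015, 0, 0], [0, -0.03, 0.005, 0], [0, -0.04, 0.005, 0], [0, -0.04, 0.005, 0]]}}

```text
time_s: 62.25
tcp_pos: [0.5272, 0.0262, 0.1408]
ee_rot: [[-0.236, -0.972, -0.006], [-0.972, 0.236, 0.0], [0.001, 0.006, -1.0]]
wrist_force: [-8.5, 4.8, 7.0]
gripper_width: 0.632
```

```bash
python3 -c "
from cells import *
cad(.008,0,.140)"
```

```text
TCP in caddy mm [ 5.9 -0.1]
t 62.25 tcp [0.5272 0.0262 0.1408] yaw_y 166.32 F [-8.5  4.8  7. ] w 55.0
move units (tool) [-0.001 -0.017  0.006]
```

Emit:
{"name": "drive_tool", "arguments": {"series": [[0, 0, 0, 0], [0, 0, 0, 0], [0, 0, 0, 0], [0, 0, 0, 0], [0, 0, -0.2, 0], [0, 0, -0.5, 0], [0, 0, -0.5, 0], [0, 0, -0.5, 0]], "fingers": 87}}

```text
time_s: 63.25
tcp_pos: [0.5297, 0.0257, 0.2006]
ee_rot: [[-0.236, -0.972, 0.001], [-0.972, 0.236, 0.0], [-0.0, -0.0, -1.0]]
wrist_force: [-0.7, 0.1, -0.5]
gripper_width: 1.002
```

Emit:
{"name": "drive_tool", "arguments": {"series": [[0, 0, 0, 0], [0, 0, 0, 0], [0, 0, 0, 0], [0, 0, 0, 0], [0, 0, 0, 0], [0, 0, 0, 0], [0, 0, 0, 0], [0, 0, 0, 0]], "fingers": 0}}

```text
time_s: 64.25
tcp_pos: [0.5296, 0.0258, 0.2007]
ee_rot: [[-0.236, -0.972, 0.0], [-0.972, 0.236, 0.0], [-0.0, -0.0, -1.0]]
wrist_force: [0.0, -0.6, -0.5]
gripper_width: 0.17
```

```bash
python3 - <<'E'
from cells import *
cad(-.017,0,.175)
c=cam("wrist","wr2");s=cam("scene","sc2")
for n in("si","sc2"):
    im=cv2.imread(f"pics/{n}.png")if n!="sc2" else s["color"]
    h=cv2.cvtColor(im,cv2.COLOR_BGR2HSV);m=cv2.inRange(h,(5,150,120),(18,255,255))[225:285,295:360]
    k,l,st_,ce=cv2.connectedComponentsWithStats(m)
    for i in range(1,k):
        if st_[i,4]>8: print(n,st_[i]+[295,225,0,0,0],ce[i]+[295,225])
for x in(-.027,-.035): print(x,"home pad px",[np.round(proj(s,[*(T+RC@[x,y]),.052+z]),1) for y,z in((.017,.0155),(-.017,.0155),(.017,.0315),(-.017,.0315))])
E
```

```text
TCP in caddy mm [8.3 0.1]
t 64.25 tcp [0.5296 0.0258 0.2007] yaw_y 166.36 F [ 0.  -0.6 -0.5] w 14.8
move units (tool) [0.001 0.211 0.214]
si [331 243   3   8  16] [331.5625 246.625 ]
sc2 [322 245  11  14  92] [326.8696 251.4565]
-0.027 home pad px [array([321.6, 253.4]), array([331.1, 260. ]), array([321.6, 248.7]), array([331.2, 255.4])]
-0.035 home pad px [array([319.3, 254.9]), array([328.9, 261.6]), array([319.3, 250.2]), array([329. , 256.9])]
```

Emit:
{"name": "drive_tool", "arguments": {"series": [[0, 0.08, 0, 0], [0, 0.168, 0.1, 0], [0, 0.168, 0.25, 0], [0, 0.168, 0.29, 0], [0, 0.168, 0.31, 0], [0, 0.168, 0.31, 0]], "fingers": 0}}

```text
time_s: 65.1
tcp_pos: [0.5101, 0.0306, 0.1642]
ee_rot: [[-0.236, -0.972, 0.001], [-0.972, 0.236, 0.0], [-0.0, -0.001, -1.0]]
wrist_force: [-0.6, -0.7, 0.6]
gripper_width: 0.006
```

Emit:
{"name": "drive_tool", "arguments": {"series": [[0, 0, 0.02, 0], [0, 0, 0.04, 0], [0, 0, 0.06, 0], [0, 0, 0.06, 0]]}}

```text
time_s: 65.6
tcp_pos: [0.5096, 0.0309, 0.1615]
ee_rot: [[-0.234, -0.972, 0.0], [-0.972, 0.234, -0.001], [0.001, -0.001, -1.0]]
wrist_force: [-14.1, 4.2, 33.9]
gripper_width: 0.005
```

Emit:
{"name": "drive_tool", "arguments": {"series": [[0, 0, -0.2, 0], [0, -0.085, -0.35, 0], [0, -0.085, -0.35, 0], [0, -0.085, -0.35, 0], [0, -0.085, -0.35, 0], [0, -0.085, -0.35, 0], [0, -0.085, -0.35, 0], [0, -0.085, -0.35, 0]], "fingers": 87}}

```text
time_s: 66.6
tcp_pos: [0.5199, 0.0282, 0.1982]
ee_rot: [[-0.236, -0.972, -0.0], [-0.972, 0.236, -0.0], [0.0, 0.0, -1.0]]
wrist_force: [0.0, -0.2, 0.9]
gripper_width: 0.834
```

```bash
python3 - <<'E'
from cells import *
cad(-.001,0,.147)
s=cam("scene","sc3");c=cam("wrist","wr3")
h=cv2.cvtColor(s["color"],cv2.COLOR_BGR2HSV);m=cv2.inRange(h,(5,150,120),(18,255,255))[225:285,295:360]
k,l,a,ce=cv2.connectedComponentsWithStats(m)
for i in range(1,k):
    if a[i,4]>8: print(a[i]+[295,225,0,0,0],ce[i]+[295,225])
E
```

```text
TCP in caddy mm [-1.7  0.1]
t 66.6 tcp [0.5199 0.0282 0.1982] yaw_y 166.37 F [ 0.  -0.2  0.9] w 72.5
move units (tool) [ 0.001 -0.006  0.426]
[322 246  11  13  90] [326.9222 251.6444]
```

```bash
python3 - <<'E'
from cells import *
for n in("scene0","sc3"):
    im=cv2.imread(f"pics/{n}.png");h=cv2.cvtColor(im,cv2.COLOR_BGR2HSV);m=cv2.inRange(h,(5,150,120),(18,255,255))[225:285,295:360]
    k,l,a,ce=cv2.connectedComponentsWithStats(m)
    for i in range(1,k):
        if a[i,4]>8: print(n,a[i]+[295,225,0,0,0],ce[i]+[295,225])
w=cv2.imread("pics/wr3.png");a=cv2.resize(w[0:400,130:530],(500,500));s=cv2.imread("pics/sc3.png");
b=cv2.resize(s[225:295,300:370],(300,300),interpolation=cv2.INTER_CUBIC);b0=cv2.resize(cv2.imread("pics/scene0.png")[225:295,300:370],(300,300),interpolation=cv2.INTER_CUBIC)
o=np.zeros((600,800,3),np.uint8);o[:500,:500]=a;o[:300,500:]=b;o[300:,500:]=b0;cv2.imwrite("pics/w13.png",o)
E
```

```text
scene0 [321 249  11   9  49] [325.7143 253.4286]
sc3 [322 246  11  13  90] [326.9222 251.6444]
```

View pics/w13.png

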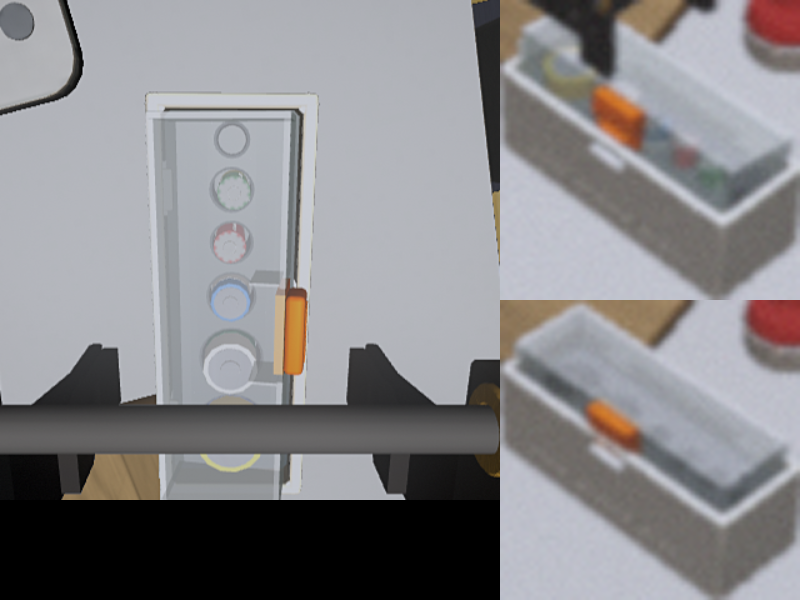

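Emit:
{"name": "drive_tool", "arguments": {"series": [[0, -0.01, 0.2, 0], [0, -0.01, 0.4, 0], [0, -0.01, 0.42, 0], [0, -0.01, 0.42, 0], [0, -0.01, 0.42, 0]], "fingers": 87}}

```text
time_s: 67.32
tcp_pos: [0.5217, 0.0281, 0.149]
ee_rot: [[-0.236, -0.972, 0.002], [-0.972, 0.236, 0.001], [-0.001, -0.002, -1.0]]
wrist_force: [-1.0, 0.3, -0.5]
gripper_width: 0.995
```

Emit:
{"name": "drive_tool", "arguments": {"series": [[0, 0, 0, 0], [0, 0, 0, 0], [0, 0, 0, 0], [0, 0, 0, 0], [0, 0, 0, 0], [0, 0, 0, 0], [0, 0, 0, 0]], "fingers": 40}}

```text
time_s: 68.2
tcp_pos: [0.5227, 0.0279, 0.1485]
ee_rot: [[-0.235, -0.972, 0.004], [-0.972, 0.235, 0.0], [-0.001, -0.004, -1.0]]
wrist_force: [3.2, -3.4, -0.2]
gripper_width: 0.62
```

Emit:
{"name": "drive_tool", "arguments": {"series": [[0, 0, 0.02, 0], [0, 0, 0.04, 0], [0, 0, 0.06, 0], [0, 0, 0.06, 0]]}}

```text
time_s: 68.7
tcp_pos: [0.5217, 0.0284, 0.1447]
ee_rot: [[-0.234, -0.972, 0.003], [-0.972, 0.234, 0.0], [-0.001, -0.003, -1.0]]
wrist_force: [-6.4, 0.8, 24.3]
gripper_width: 0.623
```

```bash
python3 -c "
from cells import *
cad(0,0,.1375)"
```

```text
TCP in caddy mm [0.1 0.7]
t 68.7 tcp [0.5217 0.0284 0.1447] yaw_y 166.48 F [-6.4  0.8 24.3] w 54.2
move units (tool) [0.006 0.001 0.06 ]
```

Emit:
{"name": "drive_tool", "arguments": {"series": [[0, 0, 0.02, 0], [0, 0, 0.04, 0], [0, 0, 0.04, 0]]}}

```text
time_s: 69.08
tcp_pos: [0.5195, 0.0288, 0.1389]
ee_rot: [[-0.235, -0.972, -0.003], [-0.972, 0.235, 0.001], [0.0, 0.003, -1.0]]
wrist_force: [-10.2, 6.0, 23.6]
gripper_width: 0.612
```

Emit:
{"name": "drive_tool", "arguments": {"series": [[0, 0, 0, 0], [0, 0, 0, 0], [0, 0, 0, 0], [0, 0, 0, 0], [0, 0, -0.2, 0], [0, 0, -0.5, 0], [0, 0, -0.5, 0], [0, 0, -0.5, 0]], "fingers": 87}}

```text
time_s: 70.08
tcp_pos: [0.5206, 0.0278, 0.1951]
ee_rot: [[-0.236, -0.972, -0.001], [-0.972, 0.236, 0.0], [0.0, 0.001, -1.0]]
wrist_force: [-0.4, -0.3, -1.1]
gripper_width: 0.998
```

```bash
cat > orange.py <<'E'
from cells import *
def orange(tag):
    c=cam("scene",tag);h=cv2.cvtColor(c["color"],cv2.COLOR_BGR2HSV);m=cv2.inRange(h,(5,150,120),(18,255,255))[225:285,295:360]
    k,l,a,ce=cv2.connectedComponentsWithStats(m)
    for i in range(1,k):
        if a[i,4]>8: print("orange",a[i]+[295,225,0,0,0],ce[i]+[295,225],"home [321 249 11 9 49] [325.7 253.4]")
E
python3 -c "
from orange import *
cad(0,0,.1375);orange('sc4')"
```

```text
TCP in caddy mm [-0.9 -0.2]
t 70.08 tcp [0.5206 0.0278 0.1951] yaw_y 166.33 F [-0.4 -0.3 -1.1] w 86.8
move units (tool) [-0.001 -0.008  0.48 ]
orange [321 249  11   9  49] [326.1429 253.102 ] home [321 249 11 9 49] [325.7 253.4]
```

Emit:
{"name": "drive_tool", "arguments": {"series": [[0, 0, 0, 0], [0, 0, 0, 0], [0, 0, 0, 0], [0, 0, 0, 0], [0, 0, 0, 0], [0, 0, 0, 0], [0, 0, 0, 0], [0, 0, 0, 0], [0, 0, 0, 0]], "fingers": 0}}

```text
time_s: 71.25
tcp_pos: [0.5211, 0.0279, 0.1959]
ee_rot: [[-0.236, -0.972, -0.0], [-0.972, 0.236, -0.0], [0.0, 0.0, -1.0]]
wrist_force: [0.2, -0.1, -0.0]
gripper_width: 0.066
```

Emit:
{"name": "drive_tool", "arguments": {"series": [[0, -0.1, 0.1, 0], [0, -0.1, 0.25, 0], [0, -0.1, 0.3, 0], [0, -0.1, 0.33, 0], [0, -0.1, 0.345, 0], [0, -0.1, 0.345, 0]]}}

```text
time_s: 72.0
tcp_pos: [0.5328, 0.0249, 0.1561]
ee_rot: [[-0.235, -0.972, 0.0], [-0.972, 0.235, -0.001], [0.001, -0.0, -1.0]]
wrist_force: [-2.6, 0.1, 7.8]
gripper_width: 0.004
```

Emit:
{"name": "drive_tool", "arguments": {"series": [[0, 0, -0.05, 0], [0, 0.2, -0.05, 0], [0, 0.2, -0.03, 0], [0, 0.2, 0, 0], [0, 0.2, 0.01, 0], [0, 0.2, 0.01, 0]]}}

```text
time_s: 72.75
tcp_pos: [0.5102, 0.031, 0.156]
ee_rot: [[-0.235, -0.972, 0.001], [-0.972, 0.235, -0.0], [0.0, -0.001, -1.0]]
wrist_force: [-7.8, 2.5, 18.3]
gripper_width: 0.004
```

Emit:
{"name": "drive_tool", "arguments": {"series": [[0, 0, -0.2, 0], [0, 0, -0.6, 0], [-0.4, 0, -1.0, 0], [-0.6, 0, -1.0, 0], [-0.6, 0, -1.0, 0], [-0.6, 0, -1.0, 0], [-0.6, 0, -1.0, 0]]}}

```text
time_s: 73.62
tcp_pos: [0.5262, 0.0998, 0.2726]
ee_rot: [[-0.237, -0.972, -0.001], [-0.972, 0.237, -0.001], [0.001, 0.001, -1.0]]
wrist_force: [0.1, -0.2, 0.2]
gripper_width: 0.005
```

```bash
python3 - <<'E'
from orange import *
cad(0,0,.2);orange('sc5');c=cam("wrist","wr5")
# compare cover corner features in wrist1 (home at start) vs now by rectifying the cover-top plane
import pickle
def rect(im,K,p,R):
    src=[];dst=[]
    for x,y in((-.045,-.0),(.045,-.0),(.045,.1),(-.045,.1)):
        src.append(proj(dict(K,p=p,R=R),[*(T+RC@[x,y]),.086]));dst.append(((x+.045)*4000,y*4000))
    return cv2.warpPerspective(im,cv2.getPerspectiveTransform(np.float32(src),np.float32(dst)),(360,400))
M=c["R"];K={k:c[k] for k in("fx","fy","cx","cy")}
R1=np.array([[-.217,-.976,.001],[-.976,.217,0],[0,-.001,-1]]);m=capture("wrist")["mount"]
p1=np.array([.535,.0964,.2927])+R1@m[:3,3]
a=cv2.cvtColor(rect(cv2.imread("pics/wrist1.png"),K,p1,R1@m[:3,:3]),cv2.COLOR_BGR2GRAY);b=cv2.cvtColor(rect(c["color"],K,c["p"],c["R"]),cv2.COLOR_BGR2GRAY)
ea,eb=[np.float32(cv2.Laplacian(cv2.GaussianBlur(i,(0,0),2),cv2.CV_32F)) for i in(a,b)]
print("shift px(0.25mm)",cv2.phaseCorrelate(ea,eb))
E
```

```text
TCP in caddy mm [-12.4  71.2]
t 73.62 tcp [0.5262 0.0998 0.2726] yaw_y 166.31 F [ 0.1 -0.2  0.2] w 0.5
move units (tool) [ 0.593 -0.105  0.605]
orange [321 249  11   9  47] [326.2128 253.0638] home [321 249 11 9 49] [325.7 253.4]
shift px(0.25mm) ((-10.906031491027136, -0.9904555978174301), 0.2116863489151001)
```

```bash
python3 -c "
from station import order
print(order.finish_job())"
```

```text
the job is handed in; nothing more can be done
None
```

The job is handed in: all five batteries are in the caddy, and the cover is hooked back in and closed. Hand-in was at about 74 s of the 210 s, and the finish call gave no verdict.

**What was done**
- I pressed the tab with the grip and pivoted the cover up. The first lift slipped off partway, so I regrasped it tilted, drew it forward and laid it aside.
- The D, C, short, red AA and green AA batteries went upright into holes 6, 5, 4, 3 and 2. I saw no AAA battery, so hole 1 is empty. The red look-alike of the C was left alone.
- The cover had moved about 2.5 cm from where I laid it, so I measured it again before picking it up.
- To put it back, I tilted it against the caddy's rear rim, fed the tongues under the lip and lowered the front with the tab pressed.

**Last checks**
- **Batteries:** the picture before the cover went on showed all five standing straight. Only the D's height was checked, from its ring size, and it fits sitting on the bottom.
- **Cover:** touching its top front and rear gave the same height, 86 mm, which matches fully down.
- **Tab:** in the scene camera it covers the same pixel box as at the start when latched.

**Failed or disagreed**
- The first attempt to snap the cover shut from above stopped at 34 N, because the catch was resting on the rim; lowering it with the tab pressed fixed that.
- A rough image comparison of the cover with its starting position gave a 2.7 mm shift, more than the 2 mm of play. Its match was weak, since the batteries and gripper had changed in view, so I did not rely on it.
- The picture limit was used up, so I did not look at the closed cover myself or re-check the timer, tin and garlic.

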